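Clip, hang and mist the soap-making tools

ROBOT

A 7-joint arm with a two-finger parallel gripper is mounted at the origin on the work surface. World frame = base frame: x ahead of the robot, y to its left, z up, the work surface at z = 0. Lengths are in m, angles in rad, forces in N, time in s.
With the tool pointing down it reaches from about 0.4 to 0.85 m from the base axis. Payload 10.4 kg.
Tool frame: the origin (TCP) lies where the fingers leave the gripper's body, on its centre line; the fingertips stand 73 mm ahead of it and the grasp point (between the pads) lies 54 mm ahead of it; z points along the fingers, y is the direction in which the jaws open and shut (so a half turn about z gives the same grasp; the last joint's range is limited). The gripper opens to 85 mm and grips with 20 to 120 N. Pads are 22 mm wide; open, the fingers measure 114 mm over their backs; the gripper's body (76 mm by 85 mm) begins 54 mm behind the grasp point. The pads swing forward as they close: fully open they stand 13 mm farther back than shut.
Start: joints at [1.229, 0.332, -0.065, 1.46, 0.022, 1.35, -0.088], TCP at [0.196, -0.594, 0.304] pointing down, gripper open.
Joint ranges: [-2.6, 2.6], [-0.5, 2.12], [-1.47, 1.34], [0.16, 2.42], [-1.27, 4.41], [0.06, 2.06], [-2.6, 2.6]. Speed limits (rad/s): [2.22, 2.22, 2.79, 2.79, 3.14, 3.14, 3.14].

INTERFACE

Orientations are given as a unit quaternion [x, y, z, w].
In Python, from workcell import get_obs, camera, camera_model, hand_in gives the robot as it stands.
- The arm moves only by the shell command python3 -m crank 'ROWS' [FORCE]. ROWS is text: rows parted by semicolons, each of 7 numbers parted by spaces: the shift along the tool's x, y, z in units of 40 mm (1.0 is 40 mm), then the turn, a rotation vector about the tool's x, y, z in units of 8 degrees (1.0 is 8 degrees), then the finger opening in mm, from 0 to 85.4. In form: x y z ax ay az jaw; .... A call has exactly 10 rows; each row shifts and turns the pose as measured when the row begins, along the tool's axes as they then stand; what a row does not reach is not made up. A row lasts 1/10 s, in which the tool goes at most 50 mm and 8.59 degrees, less where a joint would pass 70% of its speed; a pose out of reach is approached as far as the arm can. A call is refused whole if a number of a shift passes 1 or a number of a turn 1, either way. A call with a gripper value outside its range is refused whole. The fingers move at their own pace and stop on an object; FORCE is the grip in N (left out, the last holds). Time passes only in rows, so rows that do not move let the fingers close, or fill a call up. It gives the time, the measured TCP pose, the force and the opening at its end, in the units of the state.
- get_obs(): the state, without advancing time (a new reading comes with each control period).
- camera(name): name is "scene" or "top"; returns (picture, depth): 384x512x3 uint8, red, green, blue; 384x512 float32, m along the optical axis (not along the pixel's ray), 0 where there is no reading.
- camera_model(name): a dict with "fx", "fy", "cx", "cy" (pixels), "distortion" ([k1, k2, p1, p2, k3] as OpenCV has them; the pictures are not rectified), "position" and "rotation" of the camera in the world. Camera axes: x right, y up, looking along -z (the intrinsics and any distortion apply to the point x, -y, -z); pixel columns grow to the right and rows downward; lengths in m; the calibration is good to about 2 mm. A picture is of the moment at which its call begins. camera_model takes no time and is no camera call.
- hand_in(): hands the job in, once; it reports no verdict.
The state is a dict: "clock": time; "joint_pos": joint angles; "joint_velocities": joint speeds; "tau": joint torques, N m; "position": TCP position; "ee_rot": TCP orientation; "ft_force": force on the tool from outside, world axes, zero at the start; "torque": the same for the moment, N m; "grip_width": opening from 0.0 (shut) to 1.0 (fully open).
Only numpy, scipy, OpenCV 4.12 (cv2) and the standard library are available. Lean on these libraries where they do the work, as an engineer would, in place of code of your own. Each camera call takes 0.05 s, during which the arm holds its last target.

TASK

Clear up the soap bench: snap every stirring tool lying on the drying mat fully down into a clip of its own in the open drawer, middle of the handle in the clip and heads towards the cabinet, and hang the ceramic spoon rest by its eye on the peg of the cabinet front, dish facing outwards, clear of the counter. When all of that is in place, press the cap of the sanitiser mister right down, hold it for a moment and let it spring back up. Leave the mold, the beakers and the squeeze bottle where they are, and do not tip the spoon rest over.

Things in the scene. Friction and masses are not known exactly. Their poses are not given: they have to be found in the camera images.
- clip1 (a point): Seat of clip 1 (right-most, lowest y) of five steel spring clips in the open drawer: the point where the middle of a snapped-in handle's axis lies, 45 mm above the counter, 34 mm above the drawer floor. Site axes: x along the clip, level, towards the cabinet; y left; z up.
- clip2 (a point): Seat of clip 2, as clip 1, 62 mm further left (y). A clip is a pair of spring jaws open at the top that grip in two places, 21 to 41 mm either side of the seat along x; the middle +-21 mm is free for fingers down to a base strip 24 mm below the seat.
- clip3 (a point): Seat of clip 3, 62 mm left of clip 2. The jaws flare to about 37 mm wide at the top (21 mm above the seat); their lips, 12 mm apart, spread when a handle is pushed straight down between them (about 10 to 20 N); it snaps past and rests on saddles at the seat.
- clip4 (a point): Seat of clip 4, 62 mm left of clip 3. The white drawer (fixed open) reaches from 90 mm in front of the seats to the cabinet's face 130 mm behind them; it is 340 mm wide, centred on clip 3; side walls reach 45 mm, the front panel 55 mm above the counter.
- clip5 (a point): Seat of clip 5, the left-most, 62 mm left of clip 4.
- spatula_mid (a point): Stirring tool, 0.06 kg: silicone spatula: light wood handle, flat red blade 28 mm wide. Round straight handle 20 mm thick from 58 mm behind this point to 60 mm ahead; head ends 98 mm ahead. Point: on the handle's axis, to sit in the clip, best grip. x towards the head. Starts lying on a 3 mm grey mat at the left, axis 13 mm above the counter, head roughly to the cabinet; may be absent (None).
- brush_mid (a point): Stirring tool, 0.06 kg: glaze brush: brown wood handle, steel ferrule, flat yellow bristle block 26 mm wide. Round straight handle 20 mm thick from 58 mm behind this point to 60 mm ahead; head ends 98 mm ahead. Point: on the handle's axis, to sit in the clip, best grip. x towards the head. Starts lying on a 3 mm grey mat at the left, axis 13 mm above the counter, head roughly to the cabinet; may be absent (None).
- paddle_mid (a point): Stirring tool, 0.06 kg: stirring paddle: all dark wood, round flat head 30 mm across. Round straight handle 20 mm thick from 58 mm behind this point to 60 mm ahead; head ends 98 mm ahead. Point: on the handle's axis, to sit in the clip, best grip. x towards the head. Starts lying on a 3 mm grey mat at the left, axis 13 mm above the counter, head roughly to the cabinet; may be absent (None).
- scraper_mid (a point): Stirring tool, 0.06 kg: scraper: black handle, flat steel blade 30 mm wide. Round straight handle 20 mm thick from 58 mm behind this point to 60 mm ahead; head ends 98 mm ahead. Point: on the handle's axis, to sit in the clip, best grip. x towards the head. Starts lying on a 3 mm grey mat at the left, axis 13 mm above the counter, head roughly to the cabinet; may be absent (None).
- scoop_mid (a point): Stirring tool, 0.06 kg: measuring scoop: green handle, round shallow steel bowl 30 mm across. Round straight handle 20 mm thick from 58 mm behind this point to 60 mm ahead; head ends 98 mm ahead. Point: on the handle's axis, to sit in the clip, best grip. x towards the head. Starts lying on a 3 mm grey mat at the left, axis 13 mm above the counter, head roughly to the cabinet; may be absent (None).
- peg: Steel peg on the cabinet's front face, left of the drawer, root 115 mm above the counter. Origin: root centre on the face. 9 mm thick; runs straight out along its -x (world -x, to the robot) and rises 13 mm over its 62 mm length; a 32 mm flange, 5 mm thick, at the root. Cabinet top 135 mm above the counter; the sill on it, 15 mm higher, starts 60 mm behind the face.
- rest_eye (a point): Blue ceramic spoon rest, 0.22 kg: dish 62 x 64 mm, rim 16 mm high, with an upright flat back 44 mm wide (y), 8 mm thick (x), 102 mm high, with a round 28 mm eye near its top. Point: the eye's centre, 80 mm above the underside. x runs through the eye, away from the dish; z up. Starts upright on the counter in front of the drawer.
- rest_back (a point): Middle of the spoon rest's back 22 mm below the eye's centre, 58 mm above the underside: here its two side edges (44 mm apart along y) can be gripped from above with the eye left free between the fingers. Same axes.
- rest_foot (a point): Underside of the spoon rest's dish, its centre, 31 mm in front of the back's mid-plane. Same axes.
- mister_top (a point): Centre of the flat top (34 mm across) of the white spray cap on the sanitiser mister, an amber bottle 58 mm across fixed to the counter right of the drawer, nozzle over the drawer; 190 mm above the counter when up. It moves with the cap.
- mister_cap (a joint): How far the spray cap is pressed down: 0 up, 0.008 m fully down. A spring lifts it: about 3 N to start it, 8.5 N at the bottom.
- mold: Grey silicone soap mold, 80 x 120 x 28 mm, on the counter; origin at its underside. To be left alone.
- beaker_a: Glass beaker, 58 mm across, 70 mm high, right of the drawer; origin at its underside. To be left alone.
- beaker_b: The second, equal beaker. To be left alone.
- squeeze: White plastic squeeze bottle with closed blue cap, 48 mm across, 146 mm high, by the cabinet at the left; origin at its underside. To be left alone.

How it is judged:
By the outcome, as a careful person would: the job done as asked, in the order asked, and still so for the second after the job is handed in, with the robot touching nothing.
Of spatula, brush, paddle, scraper, scoop only 3 to 5 are there at a start; the rules pass over those that are not, and their reading is None.
At some moment in a run one of spatula, brush, paddle, scraper, scoop may be knocked a few centimetres aside while the robot is not near it.
It also fails if it takes over 210 s, if anything falls off the work surface, if the arm or the gripper's body presses on something with over 40 N, if the wrist force passes 120 N, or if a joint passes its speed limit or range.

## Working session

There is one attempt and no reset: what is moved stays moved. The work goes in short steps, Python scripts to look and compute and a shell command to move; the robot and the scene stay as the last step left them, time stands still between calls to the robot, and variables do not carry over. Pictures are saved under pics/ and viewed, and the job is handed in when it is done.

I'll start by looking at the state and both cameras.

```bash
ls; mkdir -p pics; python3 - <<'E'
from workcell import get_obs, camera, camera_model
import cv2, numpy as np
o=get_obs(); print({k:(np.round(v,4).tolist()) for k,v in o.items()})
for n in ("scene","top"):
    m=camera_model(n); print(n,m)
    p,d=camera(n); np.savez(f"/tmp/{n}0.npz",p=p,d=d)
    cv2.imwrite(f"pics/{n}0.png",cv2.resize(p[:,:,::-1],(800,600),interpolation=cv2.INTER_CUBIC))
E
```

```text
pics
{'clock': 0.0, 'joint_pos': [1.2294, 0.3329, -0.0647, 1.4609, 0.0216, 1.3499, -0.0885], 'joint_velocities': [-0.0008, 0.0007, -0.0006, -0.0024, -0.0, 0.0005, -0.0008], 'tau': [0.0002, -62.5439, 0.0492, -39.1614, 0.0162, 0.0097, -0.0], 'position': [0.1958, -0.5932, 0.3031], 'ee_rot': [0.9873, 0.1587, -0.0001, -0.0007], 'ft_force': [-0.5144, 0.254, -0.0803], 'torque': [0.0049, 0.0037, -0.0151], 'grip_width': 0.9982}
scene {'fx': 376.35880834079904, 'fy': 376.35880834079904, 'cx': 255.11039124048014, 'cy': 189.8661080617953, 'distortion': array([-0.03398052,  0.        ,  0.        ,  0.        ,  0.        ]), 'position': array([1.13627206, 0.72440241, 0.8875072 ]), 'rotation': array([0.14825789, 0.39725227, 0.85213376, 0.30672184])}
top {'fx': 368.8743376031966, 'fy': 368.8743376031966, 'cx': 254.8749203269709, 'cy': 193.35410969319094, 'distortion': array([-0.04993411,  0.        ,  0.        ,  0.        ,  0.        ]), 'position': array([0.44283311, 0.02050898, 1.31545174]), 'rotation': array([-0.02263534,  0.03503009,  0.71387225, -0.69903286])}
```

View pics/scene0.png

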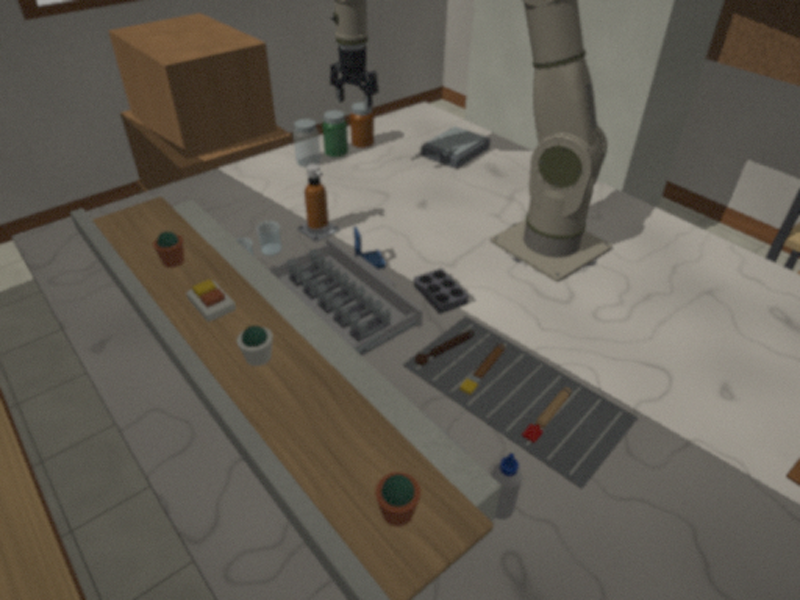

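View pics/top0.png

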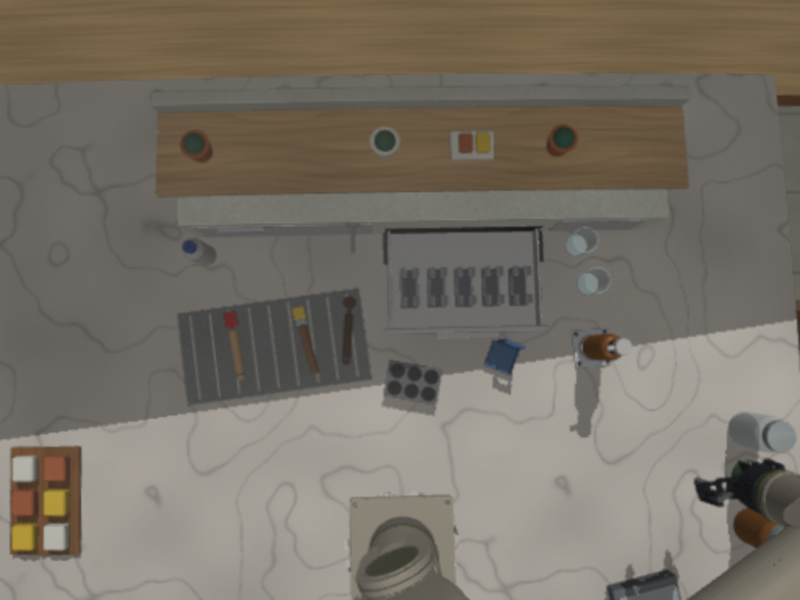

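Scene and top view show three tools on the mat: spatula at about (235,345), brush (306,340) and paddle (348,328) in the 800-wide top view. The peg is near (353,237), the five clips at x 410–520, y 287, the spoon rest at (503,357) and the mister at (603,347). Next I'll write helpers and enlarge the crops.

```bash
cat > h.py <<'E'
import numpy as np, cv2
from scipy.spatial.transform import Rotation as R
from workcell import get_obs, camera, camera_model
def K(m): return np.array([[m['fx'],0,m['cx']],[0,m['fy'],m['cy']],[0,0,1]])
def ray(m,uv):
    n=cv2.undistortPoints(np.array([[uv]],float),K(m),np.array(m['distortion'])).ravel()
    return np.array([n[0],-n[1],-1.0])
def Rm(m): return R.from_quat(m['rotation']).as_matrix()
def atdepth(name,d,uv,z=None):
    m=camera_model(name); r=ray(m,uv)
    return Rm(m)@(r*d)+m['position']
def atz(name,uv,z):
    m=camera_model(name); r=Rm(m)@ray(m,uv); p=m['position']
    return p+r*(z-p[2])/r[2]
def proj(name,P):
    m=camera_model(name); c=Rm(m).T@(np.atleast_2d(P)-m['position']).T
    x=np.vstack([c[0]/-c[2],-c[1]/-c[2],np.ones(c.shape[1])]).T
    return cv2.projectPoints(x,np.zeros(3),np.zeros(3),K(m),np.array(m['distortion']))[0].reshape(-1,2)
def crop(img,x0,x1,y0,y1,s,fn):
    c=cv2.resize(img[y0:y1,x0:x1,::-1],None,fx=s,fy=s,interpolation=cv2.INTER_CUBIC)
    for x in range(x0-x0%10+10,x1,10):
        cv2.putText(c,str(x),(int((x-x0)*s),10),0,0.35,(0,255,255)); cv2.line(c,(int((x-x0+.5)*s),12),(int((x-x0+.5)*s),18),(0,255,255))
    for y in range(y0-y0%10+10,y1,10):
        cv2.putText(c,str(y),(0,int((y-y0+.5)*s)+4),0,0.35,(0,255,255)); cv2.line(c,(24,int((y-y0+.5)*s)),(30,int((y-y0+.5)*s)),(0,255,255))
    cv2.imwrite(fn,c)
def cloud(name,d):
    m=camera_model(name); H,W=d.shape
    u,v=np.meshgrid(np.arange(W),np.arange(H)); 
    n=cv2.undistortPoints(np.stack([u,v],-1).reshape(-1,1,2).astype(float),K(m),np.array(m['distortion'])).reshape(H,W,2)
    c=np.stack([n[...,0]*d,-n[...,1]*d,-d],-1)
    return c@Rm(m).T+m['position']
E
python3 - <<'E'
from h import *
t=np.load('/tmp/top0.npz'); s=np.load('/tmp/scene0.npz')
crop(t['p'],110,240,180,265,6,'pics/t_mat.png')
crop(t['p'],215,355,135,215,5.5,'pics/t_dr.png')
crop(t['p'],290,420,190,260,6,'pics/t_rest.png')
C=cloud('top',t['d']); np.set_printoptions(precision=4,suppress=True)
for uv in [(150,260),(200,170),(300,350),(230,132),(300,205)]: print(uv,C[uv[1],uv[0]])
E
```

```text
(150, 260) [0.3218 0.3711 0.0017]
(200, 170) [0.6378 0.1911 0.0034]
(300, 350) [-0.0033 -0.1499 -0.0015]
(230, 132) [0.7405 0.0753 0.1381]
(300, 205) [ 0.5045 -0.1626  0.0122]
```

View pics/t_mat.png

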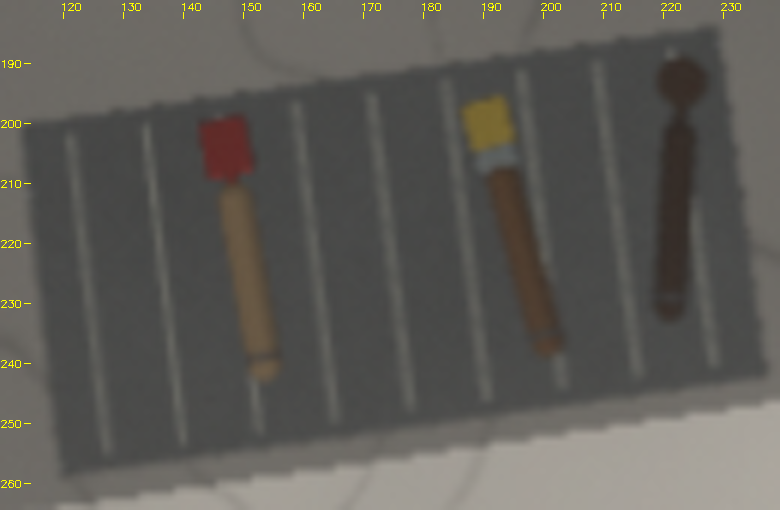

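View pics/t_dr.png

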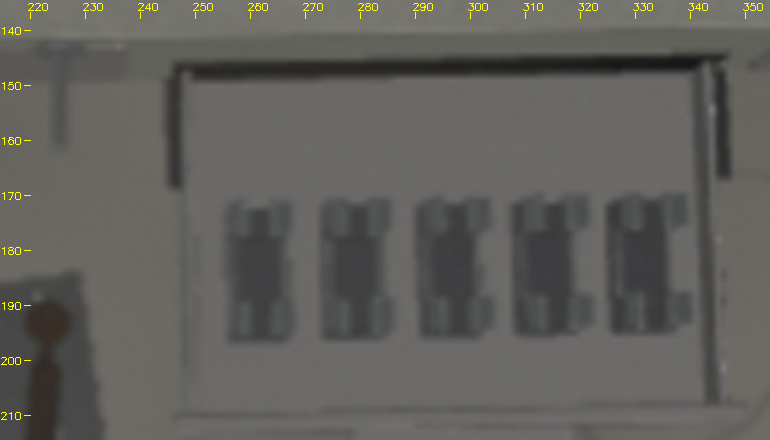

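View pics/t_rest.png

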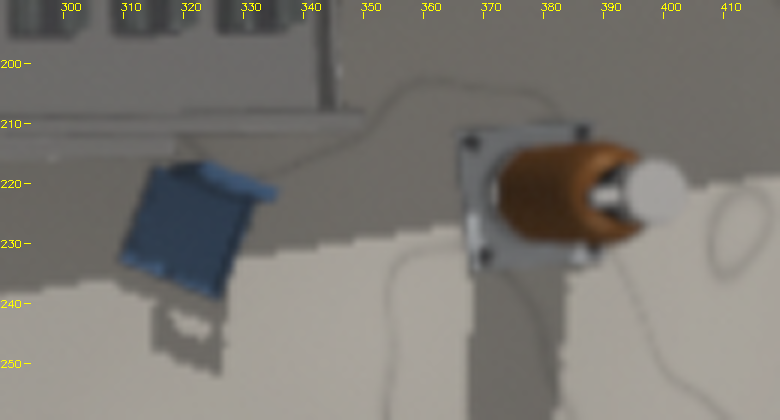

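```bash
python3 - <<'E'
from h import *
np.set_printoptions(precision=4,suppress=True)
for n,b,h in [('spatula',(152,242),(146,199)),('brush',(199.3,238),(188.8,195.5)),('paddle',(219.5,232.7),(221.5,189.2))]:
    B=atz('top',b,.013);H=atz('top',h,.013); u=(H-B)[:2]; L=np.linalg.norm(u)
    M=B+(H-B)*58/156; print(n,M,'len',L,'yaw deg',np.degrees(np.arctan2(u[1],u[0])))
t=np.load('/tmp/top0.npz'); s=np.load('/tmp/scene0.npz')
for nm,D in (('top',t),('scene',s)):
    C=cloud(nm,D['d']).reshape(-1,3)
    # clips
    k=(C[:,2]>.05)&(C[:,2]<.075)&(C[:,0]>.48)&(C[:,0]<.68)&(C[:,1]>-.28)&(C[:,1]<.1)
    P=C[k]; print(nm,len(P))
    h,e=np.histogram(P[:,1],bins=np.arange(-.28,.1,.01)); print(dict(zip(np.round(e,2).tolist(),h.tolist())))
    h,e=np.histogram(P[:,0],bins=np.arange(.48,.68,.01)); print(dict(zip(np.round(e,2).tolist(),h.tolist())))
for uv in [(183,3)]: pass
# pixel clips at jaw top z .066
for i,(l,r) in enumerate([(226.5+0,0)][:0]): pass
E
```

```text
spatula [0.4417 0.3687 0.013 ] len 0.15300704083738018 yaw deg 7.942182256748423
brush [0.4519 0.208  0.013 ] len 0.15435751879313075 yaw deg 13.328228973300467
paddle [0.47   0.1202 0.013 ] len 0.15347635080470604 yaw deg -3.4647653447877103
top 729
{-0.28: 6, -0.27: 30, -0.26: 29, -0.25: 7, -0.24: 21, -0.23: 49, -0.22: 20, -0.21: 29, -0.2: 32, -0.19: 7, -0.18: 12, -0.17: 47, -0.16: 28, -0.15: 21, -0.14: 40, -0.13: 12, -0.12: 4, -0.11: 43, -0.1: 32, -0.09: 13, -0.08: 45, -0.07: 21, -0.06: 6, -0.05: 33, -0.04: 40, -0.03: 9, -0.02: 40, -0.01: 25, 0.0: 9, 0.01: 11, 0.02: 8, 0.03: 0, 0.04: 0, 0.05: 0, 0.06: 0, 0.07: 0, 0.08: 0}
{0.48: 240, 0.49: 0, 0.5: 0, 0.51: 1, 0.52: 0, 0.53: 29, 0.54: 107, 0.55: 97, 0.56: 3, 0.57: 0, 0.58: 1, 0.59: 4, 0.6: 119, 0.61: 116, 0.62: 12, 0.63: 0, 0.64: 0, 0.65: 0, 0.66: 0, 0.67: 0}
scene 735
{-0.28: 5, -0.27: 22, -0.26: 36, -0.25: 4, -0.24: 19, -0.23: 48, -0.22: 12, -0.21: 9, -0.2: 53, -0.19: 5, -0.18: 16, -0.17: 54, -0.16: 15, -0.15: 10, -0.14: 50, -0.13: 10, -0.12: 8, -0.11: 49, -0.1: 27, -0.09: 12, -0.08: 52, -0.07: 14, -0.06: 7, -0.05: 46, -0.04: 39, -0.03: 12, -0.02: 42, -0.01: 33, 0.0: 6, 0.01: 11, 0.02: 7, 0.03: 2, 0.04: 0, 0.05: 0, 0.06: 0, 0.07: 0, 0.08: 0}
{0.48: 202, 0.49: 5, 0.5: 0, 0.51: 0, 0.52: 0, 0.53: 33, 0.54: 111, 0.55: 111, 0.56: 1, 0.57: 0, 0.58: 1, 0.59: 15, 0.6: 113, 0.61: 132, 0.62: 11, 0.63: 0, 0.64: 0, 0.65: 0, 0.66: 0, 0.67: 0}
```

```bash
python3 - <<'E'
from h import *
np.set_printoptions(precision=4,suppress=True)
t=np.load('/tmp/top0.npz'); s=np.load('/tmp/scene0.npz')
CT=cloud('top',t['d']).reshape(-1,3);CS=cloud('scene',s['d']).reshape(-1,3)
for nm,C in (('top',CT),('scene',CS)):
    k=(C[:,2]>.05)&(C[:,2]<.075)&(C[:,0]>.52)&(C[:,0]<.64)&(C[:,1]>-.29)&(C[:,1]<.05)
    P=C[k]
    # kmeans on y: 5 clips by pitch model
    best=None
    for y3 in np.arange(-.16,-.08,.0005):
        dy=(P[:,1]-y3+.031)%.062-.031
        c=np.sum(np.abs(dy)**2)
        if best is None or c<best[0]: best=(c,y3)
    y3=best[1]
    i=np.round((P[:,1]-y3)/.062)
    print(nm,y3,'zmax',np.percentile(P[:,2],[5,50,95]))
    for k in range(-2,3):
        Q=P[i==k]; a=Q[Q[:,0]<.58];b=Q[Q[:,0]>.58]
        f=lambda q:((np.percentile(q[:,0],3)+np.percentile(q[:,0],97))/2,(np.percentile(q[:,1],3)+np.percentile(q[:,1],97))/2)
        print(k+3,np.array(f(a)),np.array(f(b)), (np.percentile(Q[:,0],2)+np.percentile(Q[:,0],98))/2)
    # floor
    q=C[(C[:,0]>.64)&(C[:,0]<.68)&(abs(C[:,1]+.12)<.1)]; print('floor z',np.median(q[:,2]))
    q=C[(abs(C[:,0]-.5)<.04)&(abs(C[:,1]+.12)<.1)&(C[:,2]>.05)]; print('front panel',np.percentile(q,[3,50,97],axis=0))
    q=C[(C[:,0]>.6)&(C[:,0]<.715)&(C[:,1]>.03)&(C[:,1]<.3)&(C[:,2]>.09)&(C[:,2]<.135)]
    print(len(q)); 
    q=C[(C[:,0]>.6)&(C[:,0]<.71)&(C[:,1]>.05)&(C[:,1]<.2)&(C[:,2]>.08)&(C[:,2]<.145)]
    for r in q[np.argsort(q[:,0])][:60]: print(r,end=' ')
    print()
E
```

```text
top -0.1505 zmax [0.0544 0.0611 0.0687]
1 [ 0.5481 -0.2721] [ 0.6106 -0.2718] 0.579518855071252
2 [ 0.5491 -0.2134] [ 0.6107 -0.2118] 0.5794175281919288
3 [ 0.5478 -0.1499] [ 0.6101 -0.1498] 0.5793959897501608
4 [ 0.5484 -0.0883] [ 0.6104 -0.0881] 0.5792529044962689
5 [ 0.5485 -0.0251] [ 0.6101 -0.0265] 0.5788564083443561
floor z 0.010992404624460939
front panel [[ 0.4653 -0.2145  0.0507]
 [ 0.4795 -0.1356  0.0544]
 [ 0.5388 -0.0294  0.0604]]
419
[0.6433 0.0933 0.1314] [0.6468 0.0933 0.1303] [0.6469 0.0966 0.1299] [0.6472 0.0902 0.1277] [0.6499 0.0964 0.1317] [0.6501 0.0933 0.1304] [0.6501 0.0901 0.1296] [0.653  0.0931 0.1322] [0.6533 0.0964 0.1309] [0.6541 0.0902 0.1259] [0.6564 0.0899 0.1314] [0.6569 0.0933 0.1289] [0.6573 0.0966 0.1272] [0.6596 0.093  0.1322] [0.6598 0.0963 0.1315] [0.6603 0.09   0.1282] [0.6635 0.0899 0.1286] [0.6636 0.0964 0.1286] [0.6639 0.0933 0.1265] [0.6666 0.0931 0.13  ] [0.667  0.0964 0.1281] [0.6678 0.0902 0.1231] [0.6701 0.0931 0.1288] [0.6701 0.0963 0.129 ] [0.6703 0.0899 0.1276] [0.6741 0.0933 0.1253] [0.6742 0.0901 0.1242] [0.6746 0.0967 0.1229] [0.67
[... 1864 characters left out ...]
64 0.1272] [0.6729 0.098  0.1253] [0.6741 0.0949 0.1277] [0.6744 0.0907 0.1287] [0.6758 0.0971 0.1263] [0.6767 0.0936 0.1283] [0.6781 0.0907 0.1269] [0.6792 0.0968 0.1282] [0.6794 0.097  0.1245] [0.6818 0.0955 0.1248] [0.682  0.0958 0.1292] [0.6822 0.0912 0.1259] [0.6823 0.096  0.1215] [0.6854 0.0955 0.1271] [0.6854 0.0908 0.1275] [0.6858 0.0959 0.1236] [0.6864 0.092  0.1251] [0.6867 0.097  0.121 ] [0.6898 0.0966 0.1267] [0.6902 0.0924 0.1277] [0.6906 0.0975 0.1238] [0.6909 0.0932 0.1248] [0.6926 0.0954 0.1235] [0.6931 0.0958 0.12  ] [0.6935 0.0919 0.1254] [0.6956 0.0897 0.121 ] [0.6957 0.0948 0.125 ] [0.6962 0.0953 0.1216] [0.6971 0.0964 0.119 ] [0.6995 0.095  0.1234] [0.7028 0.0951 0.1297]
```

```bash
python3 - <<'E'
from h import *
np.set_printoptions(precision=4,suppress=True)
t=np.load('/tmp/top0.npz'); s=np.load('/tmp/scene0.npz')
crop(s['p'],215,265,135,180,15,'pics/s_rest.png')
for nm,D in (('top',t),('scene',s)):
    C=cloud(nm,D['d']).reshape(-1,3); p=D['p'].reshape(-1,3).astype(int)
    blue=(p[:,2]>p[:,0]+15)&(C[:,0]>.3)&(C[:,0]<.6)&(C[:,1]<-.08)&(C[:,1]>-.3)
    Q=C[blue]; print(nm,len(Q),Q.min(0),Q.max(0))
    B=Q[Q[:,2]>.03]; print('back',len(B),B.mean(0),B.min(0),B.max(0))
    c=B.mean(0); u,sv,vt=np.linalg.svd((B-c)); print(vt,sv/np.sqrt(len(B)))
    Z=Q[Q[:,2]>.085]; print('top strip',len(Z),Z.mean(0)); 
    r=cv2.minAreaRect(Z[:,:2].astype(np.float32)*1000); print(r)
    m=(C[:,2]>.175)&(C[:,2]<.2)&(C[:,0]>.35)&(C[:,0]<.6)&(C[:,1]<-.25)&(C[:,1]>-.5)
    q=C[m]; print('cap',len(q),q.mean(0),(q.max(0)+q.min(0))/2,q.max(0)-q.min(0))
print(atz('top',(395.5,221.2),.19), atz('top',(398.5,221.2),.19))
E
```

```text
top 357 [ 0.3825 -0.2819 -0.004 ] [ 0.46   -0.1948  0.1059]
back 61 [ 0.4482 -0.243   0.0856] [ 0.4383 -0.2647  0.0338] [ 0.459  -0.2238  0.1059]
[[ 0.0363 -0.0837  0.9958]
 [ 0.3915  0.918   0.0629]
 [-0.9194  0.3876  0.0661]] [0.0225 0.0138 0.0021]
top strip 39 [ 0.4489 -0.2442  0.1011]
((448.9389953613281, -245.14044189453125), (44.27837371826172, 8.02213191986084), 67.57478332519531)
cap 129 [ 0.4367 -0.4371  0.1877] [ 0.437  -0.4349  0.1847] [0.0312 0.0513 0.0191]
scene 124 [ 0.3828 -0.2658  0.0046] [ 0.4602 -0.1911  0.1057]
back 37 [ 0.4502 -0.2473  0.0783] [ 0.4396 -0.2658  0.0464] [ 0.4602 -0.2262  0.1057]
[[-0.1317 -0.3063 -0.9428]
 [ 0.3977  0.8549 -0.3333]
 [ 0.908  -0.4188  0.0092]] [0.0198 0.0126 0.0013]
top strip 14 [ 0.4528 -0.2417  0.0999]
((452.4594421386719, -241.25570678710938), (33.71733093261719, 3.895782232284546), 66.82965850830078)
cap 62 [ 0.4408 -0.4336  0.186 ] [ 0.4383 -0.4341  0.1847] [0.0323 0.052  0.0188]
[ 0.4396 -0.4323  0.19  ] [ 0.4394 -0.4418  0.19  ]
```

View pics/s_rest.png

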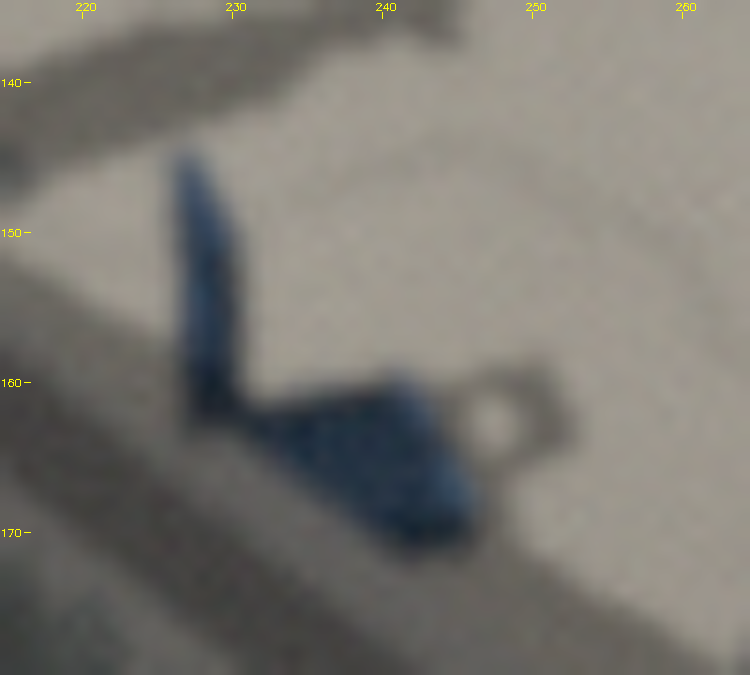

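```bash
cat > plan.py <<'E'
# usage: plan.py x y z yawdeg  -> remaining shift in tool units (current tool axes and after-turn axes), turn units
import sys; from h import *
o=get_obs(); np.set_printoptions(precision=3,suppress=True)
p=np.array(o['position']); Rc=R.from_quat(o['ee_rot'])
x=Rc.as_matrix()[:,0]; yaw=np.degrees(np.arctan2(x[1],x[0]))
print('t',round(float(o['clock']),2),'pos',p,'yaw %.2f'%yaw,'F',np.array(o['ft_force']),'grip mm %.1f'%(o['grip_width']*85.4),'tilt',np.degrees(Rc.as_matrix()[:2,2]))
if len(sys.argv)>4:
    a=[float(v) for v in sys.argv[1:]]; T=np.array(a[:3]); ps=np.radians(a[3]); c,s=np.cos(ps),np.sin(ps)
    Rt=np.array([[c,s,0],[s,-c,0],[0,0,-1]])
    d=T-p; rv=(Rc.inv()*R.from_matrix(Rt)).as_rotvec()
    print('shift units now-axes',Rc.as_matrix().T@d/.04,' final-axes',Rt.T@d/.04,'turn units',np.degrees(rv)/8)
E
python3 plan.py 0.445 -0.243 0.25 -22.5
```

```text
t 0.1 pos [ 0.196 -0.593  0.303] yaw 18.27 F [-0.078 -0.141  0.351] grip mm 85.2 tilt [-0.026  0.065]
shift units now-axes [ 8.661 -6.362  1.337]  final-axes [  2.404 -10.475   1.33 ] turn units [-0.008  0.004  5.096]
```

```bash
python3 -m crank '0.6 -0.5 0 0 0 0.6 70; 0.8 -0.8 0 0 0 0.7 70; 0.8 -0.8 0 0 0 0.7 70; 0.7 -0.9 0 0 0 0.7 70; 0.5 -0.9 0 0 0 0.6 70; 0.5 -1 0 0 0 0.6 70; 0.4 -1 0 0 0 0.6 70; 0.3 -1 0 0 0 0.4 70; 0.2 -0.6 0 0 0 0.1 70; 0 0 0 0 0 0 70' 30; python3 plan.py 0.445 -0.243 0.25 -22.5
```

```text
clock: 1.1
position: [0.4103, -0.2842, 0.299]
ee_rot: [0.979, -0.204, -0.003, -0.002]
ft_force: [-0.4, 0.0, 0.2]
grip_width: 0.82
t 1.1 pos [ 0.41  -0.284  0.299] yaw -23.58 F [-0.358  0.008  0.169] grip mm 70.0 tilt [-0.314  0.299]
shift units now-axes [ 0.393 -1.288  1.226]  final-axes [ 0.408 -1.284  1.225] turn units [-0.019  0.051 -0.135]
```

```bash
python3 -m crank '0.2 -0.6 0.3 0 0 0 70; 0.2 -0.6 0.3 0 0 -0.1 70; 0 -0.1 0.4 0 0 0 70; 0 0 0.5 0 0 0 70; 0 0 0.5 0 0 0 70; 0 0 0.5 0 0 0 70; 0 0 0.4 0 0 0 70; 0 0 0 0 0 0 70; 0 0 0 0 0 0 70; 0 0 0 0 0 0 70'; python3 plan.py 0.4453 -0.2434 0.118 -22.5
```

```text
clock: 2.1
position: [0.4427, -0.2457, 0.1782]
ee_rot: [0.98, -0.198, -0.005, -0.001]
ft_force: [-0.1, 0.6, 0.3]
grip_width: 0.819
t 2.1 pos [ 0.443 -0.246  0.178] yaw -22.89 F [-0.112  0.638  0.259] grip mm 70.0 tilt [-0.504  0.252]
shift units now-axes [ 0.053 -0.078  1.504]  final-axes [ 0.039 -0.079  1.504] turn units [-0.005  0.07  -0.049]
```

```bash
python3 -m crank '0.05 -0.08 0 0 0.07 -0.05 70; 0 0 0.2 0 0 0 70; 0 0 0.3 0 0 0 70; 0 0 0.3 0 0 0 70; 0 0 0.3 0 0 0 70; 0 0 0.3 0 0 0 70; 0 0 0.1 0 0 0 70; 0 0 0 0 0 0 70; 0 0 0 0 0 0 70; 0 0 0 0 0 0 70'; python3 plan.py 0.4453 -0.2434 0.118 -22.5; python3 - <<'E'
from h import *
p,d=camera('top');crop(p,290,400,180,260,7,'pics/t_r1.png')
p,d=camera('scene');crop(p,200,280,100,180,7,'pics/s_r1.png')
E
```

```text
clock: 3.1
position: [0.4465, -0.2437, 0.1139]
ee_rot: [0.981, -0.195, 0.001, -0.0]
ft_force: [-0.0, 0.8, 0.3]
grip_width: 0.827
t 3.1 pos [ 0.447 -0.244  0.114] yaw -22.45 F [-0.05   0.777  0.302] grip mm 70.6 tilt [ 0.129 -0.024]
shift units now-axes [-0.031  0.005 -0.103]  final-axes [-0.032  0.005 -0.103] turn units [-0.003 -0.016  0.007]
```

View pics/t_r1.png

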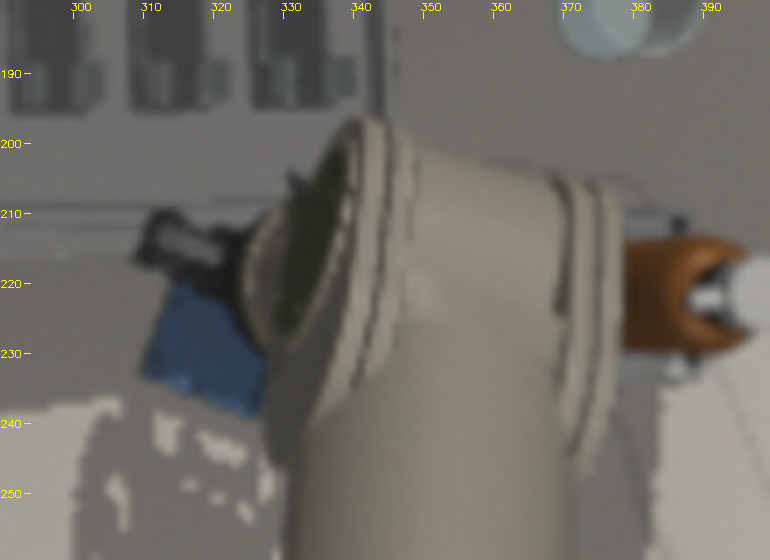

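View pics/s_r1.png

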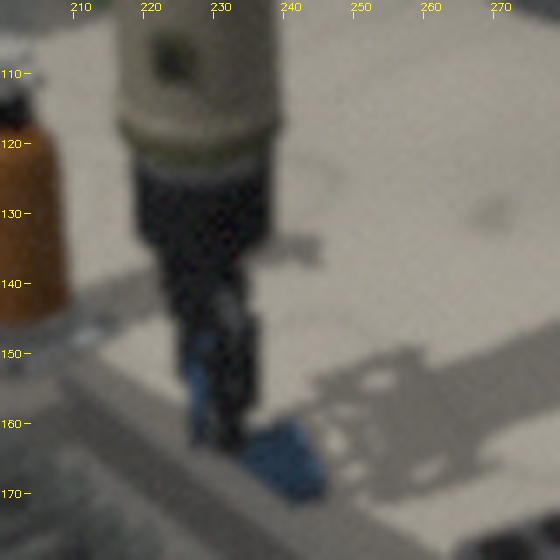

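The fingers straddle the back: blue shows beside the finger at about (228,150) in the scene view, and the rest is undisturbed. Closing.

```bash
python3 -m crank '0 0 -0.05 0 0 0 60; 0 0 0 0 0 0 50; 0 0 0 0 0 0 40; 0 0 0 0 0 0 36; 0 0 0 0 0 0 36; 0 0 0 0 0 0 36; 0 0 0 0 0 0 36; 0 0 0 0 0 0 36; 0 0 0 0 0 0 36; 0 0 0 0 0 0 36' 50; python3 plan.py 0.4453 -0.2434 0.25 -22.5
```

```text
clock: 4.2
position: [0.4472, -0.2441, 0.1173]
ee_rot: [0.981, -0.195, 0.002, 0.0]
ft_force: [0.7, 0.0, -0.2]
grip_width: 0.506
t 4.2 pos [ 0.447 -0.244  0.117] yaw -22.45 F [ 0.722  0.039 -0.158] grip mm 43.2 tilt [ 0.259 -0.105]
shift units now-axes [-0.035  0.001 -3.318]  final-axes [-0.052  0.001 -3.318] turn units [-0.    -0.035  0.006]
```

```bash
python3 -m crank '0 0 -0.2 0 0 0 36; 0 0 -0.4 0 0 0 36; 0 0 -0.6 0 0 0 36; 0 0 -0.6 0 0 0 36; 0 0 -0.6 0 0 0 36; 0 0 -0.6 0 0 0 36; 0 0 -0.6 0 0 0 36; 0 0 -0.4 0 0 0 36; 0 0 -0.1 0 0 0 36; 0 0 0 0 0 0 36'; python3 plan.py 0.6 0.0935 0.25 0; python3 - <<'E'
from h import *
p,d=camera('top');crop(p,250,410,150,260,5,'pics/t_r2.png')
p,d=camera('scene');crop(p,190,290,60,190,5,'pics/s_r2.png')
E
```

```text
clock: 5.2
position: [0.4441, -0.2421, 0.2891]
ee_rot: [0.981, -0.194, -0.0, -0.001]
ft_force: [-0.3, -0.2, -2.9]
grip_width: 0.501
t 5.2 pos [ 0.444 -0.242  0.289] yaw -22.39 F [-0.26  -0.173 -2.932] grip mm 42.8 tilt [-0.025  0.082]
shift units now-axes [ 0.409 -9.242  0.987]  final-axes [ 3.898 -8.391  0.976] turn units [-0.01   0.005 -2.799]
```

View pics/s_r2.png

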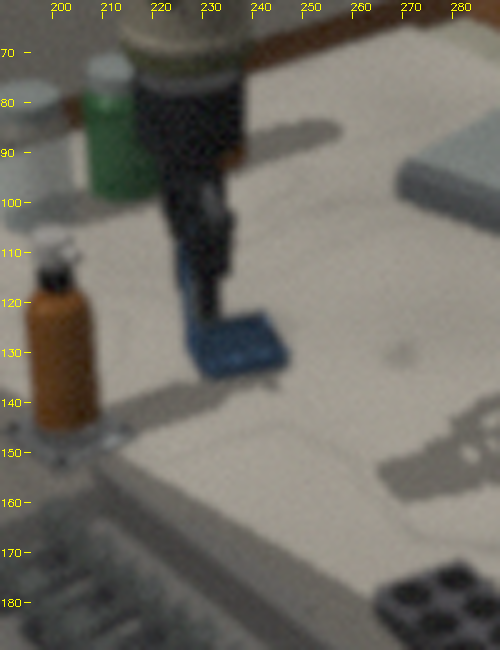

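The scene view shows the rest lifted level, back between the fingers (dish at about (240,125)). Now carrying it to in front of the peg and turning it square.

```bash
python3 -m crank '0 -0.4 0 0 0 -0.3 36; 0.1 -0.7 0 0 0 -0.4 36; 0.2 -0.9 0 0 0 -0.5 36; 0.3 -0.9 0 0 0 -0.5 36; 0.4 -0.9 0 0 0 -0.5 36; 0.4 -0.9 0 0 0 -0.4 36; 0.4 -0.9 0 0 0 -0.2 36; 0.4 -0.9 0 0 0 0 36; 0.3 -0.8 0 0 0 0 36; 0.2 -0.4 0 0 0 0 36'; python3 plan.py 0.6 0.0935 0.25 0
```

```text
clock: 6.3
position: [0.5919, 0.0836, 0.282]
ee_rot: [1.0, 0.024, -0.005, -0.007]
ft_force: [-0.2, 0.6, -1.5]
grip_width: 0.504
t 6.3 pos [0.592 0.084 0.282] yaw 2.77 F [-0.244  0.61  -1.49 ] grip mm 43.0 tilt [-0.625  0.743]
shift units now-axes [ 0.222 -0.227  0.801]  final-axes [ 0.202 -0.248  0.8  ] turn units [-0.095  0.076  0.346]
```

```bash
python3 -m crank '0.2 -0.25 0.3 -0.1 0.08 0.35 36; 0 0 0.5 0 0 0 36; 0 0 0.6 0 0 0 36; 0 0 0.6 0 0 0 36; 0 0 0.5 0 0 0 36; 0 0 0.3 0 0 0 36; 0 0 0.1 0 0 0 36; 0 0 0 0 0 0 36; 0 0 0 0 0 0 36; 0 0 0 0 0 0 36'; python3 plan.py 0.6 0.0935 0.16 0;  python3 - <<'E'
from h import *
p,d=camera('top');crop(p,150,290,120,260,5,'pics/t_r3.png');np.savez('/tmp/t3.npz',p=p,d=d)
p,d=camera('scene');crop(p,190,330,100,240,5,'pics/s_r3.png');np.savez('/tmp/s3.npz',p=p,d=d)
E
```

```text
clock: 7.3
position: [0.5952, 0.1242, 0.1605]
ee_rot: [1.0, 0.02, -0.001, -0.007]
ft_force: [0.5, 1.5, -2.7]
grip_width: 0.507
t 7.3 pos [0.595 0.124 0.16 ] yaw 2.26 F [ 0.482  1.515 -2.728] grip mm 43.3 tilt [-0.171  0.763]
shift units now-axes [0.09  0.771 0.001]  final-axes [0.12  0.766 0.012] turn units [-0.096  0.02   0.283]
```

View pics/t_r3.png

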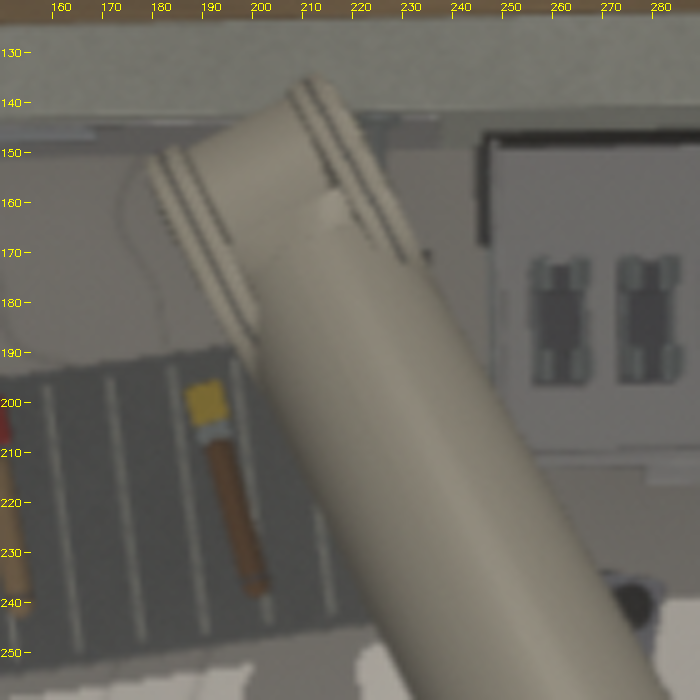

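View pics/s_r3.png

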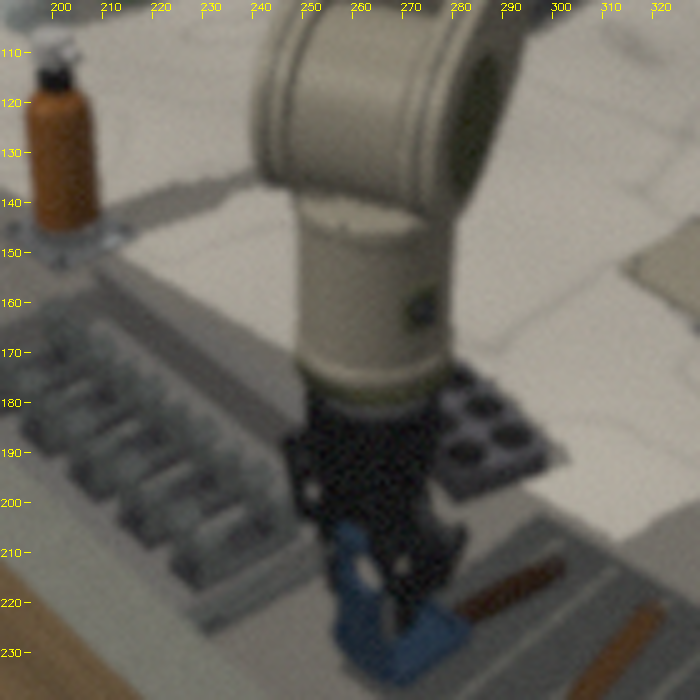

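The scene view shows the rest upright in the grip with the eye free at about (261,213). The TCP is about 30 mm too far left in y because of carried motion. Correcting that and the residual yaw.

```bash
python3 -m crank '0 0.2 0 -0.1 0 0.15 36; 0 0.3 0 0 0 0.13 36; 0 0.2 0 0 0 0 36; 0 0 0 0 0 0 36; 0 0 0 0 0 0 36; 0 0 0 0 0 0 36; 0 0 0 0 0 0 36; 0 0 0 0 0 0 36; 0 0 0 0 0 0 36; 0 0 0 0 0 0 36'; python3 plan.py 0.6 0.0935 0.16 0;  python3 - <<'E'
from h import *
p,d=camera('scene');crop(p,190,330,100,240,5,'pics/s_r4.png')
E
```

```text
clock: 8.4
position: [0.5964, 0.0926, 0.1616]
ee_rot: [1.0, -0.002, -0.0, 0.001]
ft_force: [-0.6, -0.3, -2.9]
grip_width: 0.506
t 8.4 pos [0.596 0.093 0.162] yaw -0.28 F [-0.631 -0.289 -2.854] grip mm 43.2 tilt [-0.024 -0.127]
shift units now-axes [ 0.091 -0.022  0.04 ]  final-axes [ 0.091 -0.021  0.041] turn units [ 0.016  0.003 -0.035]
```

View pics/s_r4.png

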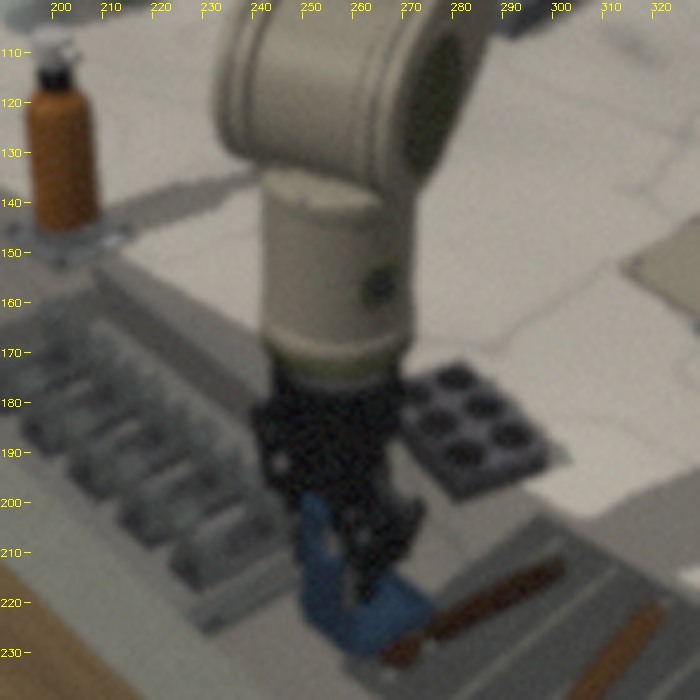

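```bash
python3 - <<'E'
from h import *
print(proj('scene',[[.5985,.0926,.1246],[.6025,.0926,.1466],[.644,.0935,.128],[.709,.0935,.115],[.6025,.0926,.0446]]))
s=np.load('/tmp/scene0.npz'); 
p,d=camera('scene'); C=cloud('scene',d).reshape(-1,3); q=p.reshape(-1,3).astype(int)
b=(q[:,2]>q[:,0]+15)&(C[:,0]>.5)&(C[:,0]<.68)&(abs(C[:,1]-.09)<.06)&(C[:,2]<.2)
Q=C[b]; print(Q.min(0),Q.max(0)); r=Q[(Q[:,0]>.595)]; print(len(r),r.mean(0),np.percentile(r,[2,98],axis=0)); 
c=cv2.resize(p[150:240,230:320,::-1],None,fx=8,fy=8,interpolation=cv2.INTER_CUBIC);cv2.imwrite('pics/s_r5.png',c)
E
```

```text
[[255.58125545 208.1202126 ]
 [254.61343073 203.20486271]
 [243.85306734 214.09789855]
 [226.12666686 227.31269287]
 [254.34794751 227.54061298]]
[0.53818175 0.06840986 0.0483655 ] [0.60382121 0.12846734 0.14976525]
175 [0.6004928  0.09129353 0.09243588] [[0.59587296 0.07286165 0.05184665]
 [0.60337044 0.1202946  0.14825755]]
```

View pics/s_r5.png

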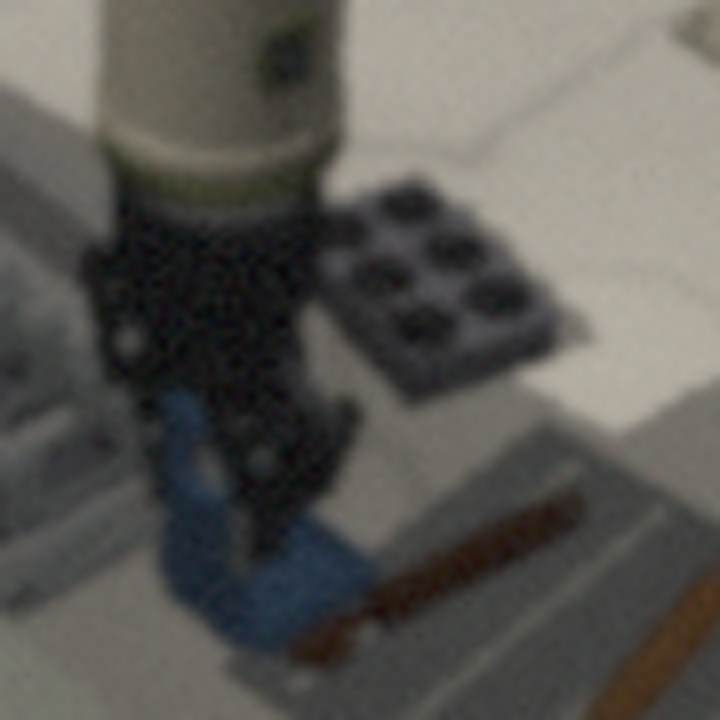

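```bash
python3 -m crank '0 -0.02 0.06 0 0 -0.03 36; 0.15 0 0 0 0 0 36; 0.2 0 0 0 0 0 36; 0.25 0 0 0 0 0 36; 0.25 0 0 0 0 0 36; 0.25 0 0 0 0 0 36; 0.2 0 0 0 0 0 36; 0.1 0 0 0 0 0 36; 0 0 0 0 0 0 36; 0 0 0 0 0 0 36'; python3 plan.py 0.688 0.0935 0.16 0
```

```text
clock: 9.5
position: [0.6586, 0.093, 0.1581]
ee_rot: [1.0, -0.001, -0.0, 0.001]
ft_force: [-0.5, 0.9, -2.7]
grip_width: 0.507
t 9.5 pos [0.659 0.093 0.158] yaw -0.09 F [-0.506  0.872 -2.675] grip mm 43.3 tilt [-0.02 -0.12]
shift units now-axes [ 0.736 -0.014 -0.047]  final-axes [ 0.736 -0.013 -0.047] turn units [ 0.015  0.003 -0.011]
```

```bash
python3 -m crank '0.1 0 0 0 0 0 36; 0.15 0 0.02 0 0 0 36; 0.15 0 0.02 0 0 0 36; 0.15 0 0.02 0 0 0 36; 0.1 0 0 0 0 0 36; 0.05 0 0 0 0 0 36; 0 0 0 0 0 0 36; 0 0 0 0 0 0 36; 0 0 0 0 0 0 36; 0 0 0 0 0 0 36'; python3 plan.py 0.688 0.0935 0.145 0;  python3 - <<'E'
from h import *
p,d=camera('scene');crop(p,180,300,140,250,6,'pics/s_r6.png')
E
```

```text
clock: 10.5
position: [0.6884, 0.093, 0.1555]
ee_rot: [1.0, -0.001, -0.0, 0.001]
ft_force: [0.7, 0.8, -2.3]
grip_width: 0.505
t 10.5 pos [0.688 0.093 0.156] yaw -0.07 F [ 0.694  0.794 -2.274] grip mm 43.1 tilt [-0.045 -0.138]
shift units now-axes [-0.01  -0.013  0.263]  final-axes [-0.01  -0.013  0.263] turn units [ 0.017  0.006 -0.009]
```

View pics/s_r6.png

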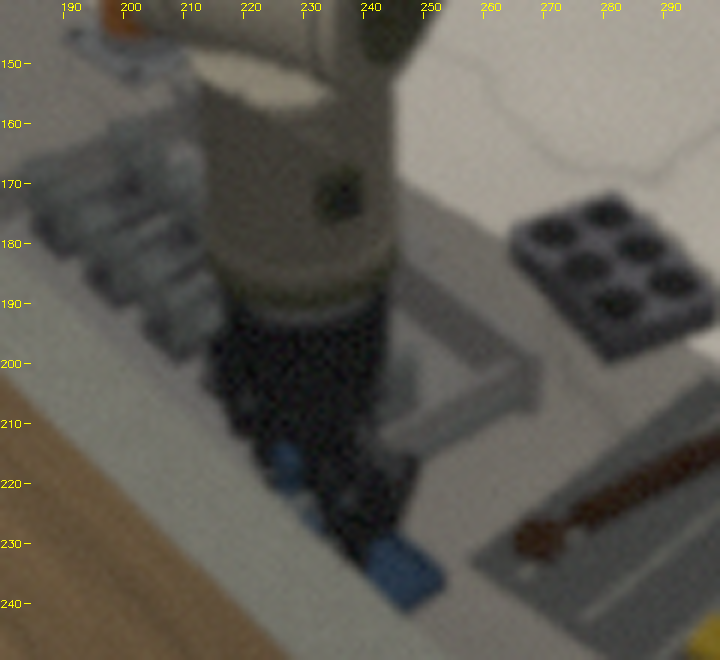

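```bash
python3 -m crank '0 0 0.06 0 0 0 36; 0 0 0.06 0 0 0 36; 0 0 0.04 0 0 0 36; 0 0 0 0 0 0 36; 0 0 0 0 0 0 36; 0 0 0 0 0 0 36; 0 0 0 0 0 0 36; 0 0 0 0 0 0 36; 0 0 0 0 0 0 36; 0 0 0 0 0 0 36'; python3 plan.py 0.688 0.0935 0.145 0
```

```text
clock: 11.55
position: [0.6883, 0.0929, 0.1487]
ee_rot: [1.0, -0.001, -0.0, 0.001]
ft_force: [-0.3, -0.3, -2.7]
grip_width: 0.505
t 11.55 pos [0.688 0.093 0.149] yaw -0.07 F [-0.28  -0.306 -2.679] grip mm 43.1 tilt [-0.037 -0.146]
shift units now-axes [-0.007 -0.015  0.093]  final-axes [-0.007 -0.015  0.093] turn units [ 0.018  0.005 -0.008]
```

```bash
python3 -m crank '0 0 0.03 0 0 0 36; 0 0 0.03 0 0 0 36; 0 0 0 0 0 0 36; 0 0 0.02 0 0 0 36; 0 0 0 0 0 0 36; 0 0 0 0 0 0 36; 0 0 0 0 0 0 36; 0 0 0 0 0 0 36; 0 0 0 0 0 0 36; 0 0 0 0 0 0 36'; python3 plan.py 0.688 0.0935 0.145 0
```

```text
clock: 12.55
position: [0.6888, 0.0931, 0.1466]
ee_rot: [1.0, -0.001, 0.001, 0.001]
ft_force: [-0.5, -0.0, -0.0]
grip_width: 0.505
t 12.55 pos [0.689 0.093 0.147] yaw -0.07 F [-0.471 -0.026 -0.002] grip mm 43.1 tilt [ 0.07  -0.135]
shift units now-axes [-0.02  -0.011  0.041]  final-axes [-0.02  -0.011  0.041] turn units [ 0.017 -0.009 -0.009]
```

Wrist Fz went from −2.7 N to 0, so the peg now carries the rest. Releasing.

```bash
python3 -m crank '0 0 0 0 0 0 50; 0 0 0 0 0 0 60; 0 0 0 0 0 0 70; 0 0 0 0 0 0 70; 0 0 0 0 0 0 70; 0 0 0 0 0 0 70; 0 0 0 0 0 0 70; 0 0 0 0 0 0 70; 0 0 0 0 0 0 70; 0 0 0 0 0 0 70'; python3 plan.py 0.688 0.0935 0.145 0;python3 - <<'E'
from h import *
p,d=camera('scene');crop(p,180,300,140,250,6,'pics/s_r7.png')
E
```

```text
clock: 13.55
position: [0.6891, 0.0932, 0.1468]
ee_rot: [1.0, -0.001, 0.001, 0.001]
ft_force: [-0.1, 0.7, -0.8]
grip_width: 0.82
t 13.55 pos [0.689 0.093 0.147] yaw -0.07 F [-0.101  0.678 -0.846] grip mm 70.1 tilt [ 0.109 -0.116]
shift units now-axes [-0.026 -0.007  0.044]  final-axes [-0.026 -0.007  0.044] turn units [ 0.014 -0.014 -0.009]
```

View pics/s_r7.png

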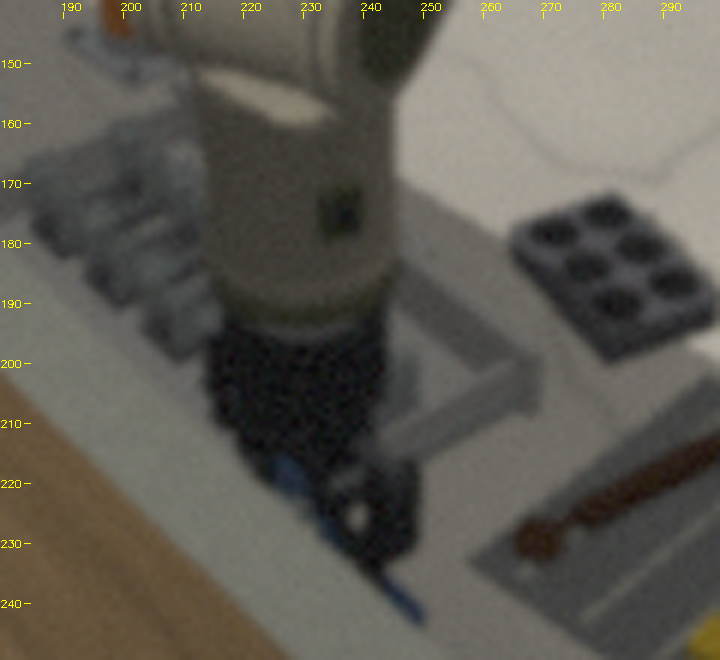

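```bash
python3 -m crank '0 0 -0.2 0 0 0 72; 0 0 -0.4 0 0 0 72; 0 0 -0.6 0 0 0 72; 0 0 -0.7 0 0 0 72; 0 0 -0.7 0 0 0 72; 0 0 -0.5 0 0 0 72; 0 0 -0.3 0 0 0 72; -0.7 0.3 0 0 0 0 72; -0.9 0.5 0 0 0 0 72; -0.5 0.3 0 0 0 0 72'; python3 plan.py 0.47 0.1202 0.2 -3.5;python3 - <<'E'
from h import *
p,d=camera('scene');crop(p,180,300,140,250,6,'pics/s_r8.png');np.savez('/tmp/s8.npz',p=p,d=d)
p,d=camera('top');crop(p,110,270,120,250,5,'pics/t_r8.png');np.savez('/tmp/t8.npz',p=p,d=d)
E
```

```text
clock: 14.6
position: [0.6036, 0.0517, 0.297]
ee_rot: [1.0, 0.001, 0.004, -0.001]
ft_force: [0.3, 0.0, 0.1]
grip_width: 0.846
t 14.6 pos [0.604 0.052 0.297] yaw 0.15 F [0.311 0.    0.081] grip mm 72.2 tilt [0.45  0.102]
shift units now-axes [-3.354 -1.717  2.403]  final-axes [-3.437 -1.505  2.426] turn units [-0.014 -0.056  0.456]
```

View pics/s_r8.png

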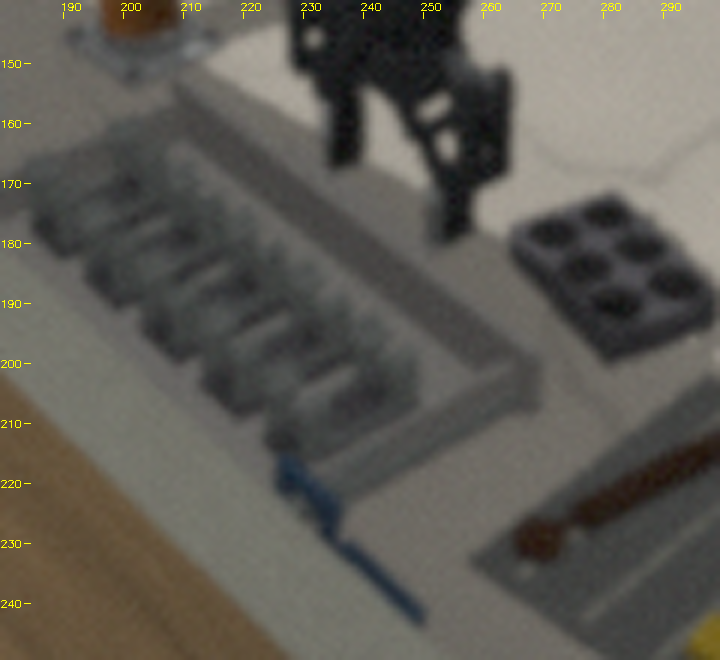

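View pics/t_r8.png

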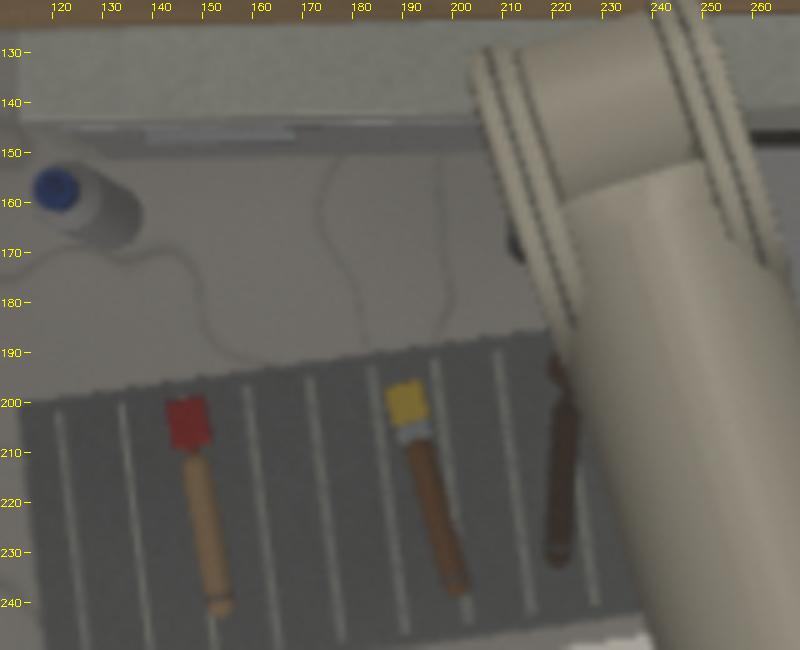

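The scene view shows the rest hanging on the peg, back at (228–235, 216–226) and dish edge running to (250,242), nothing on the counter. In the top view the tools are unchanged. Before gripping low I'll check where the fingertips really end.

```bash
python3 - <<'E'
from h import *
p0=np.array([.6036,.0517,.297])
for L in (.055,.06,.065,.07,.075):
    print(L,proj('scene',[p0+[0,s*.043,-L] for s in (-1,1)]).round(1).tolist())
s=np.load('/tmp/s8.npz'); C=cloud('scene',s['d']); P=C.reshape(-1,3)
k=(abs(P[:,0]-.604)<.06)&(abs(P[:,1]-.052)<.08)&(P[:,2]>.2)
Q=P[k]; print(np.percentile(Q[:,2],[0,1,2,5]), Q[np.argsort(Q[:,2])[:8]])
E
python3 plan.py 0.47 0.1202 0.15 -3.5
```

```text
0.055 [[236.2, 164.1], [255.1, 178.2]]
0.06 [[236.2, 165.5], [255.1, 179.6]]
0.065 [[236.3, 166.9], [255.0, 181.0]]
0.07 [[236.3, 168.2], [255.0, 182.4]]
0.075 [[236.3, 169.6], [255.0, 183.8]]
[0.2342903  0.24896419 0.26127312 0.29213462] [[0.60982182 0.09324782 0.2342903 ]
 [0.61024537 0.01619872 0.23530195]
 [0.60284607 0.01614697 0.23543776]
 [0.59555888 0.01630567 0.23576875]
 [0.59733159 0.09568182 0.23666237]
 [0.60460602 0.09566871 0.23672253]
 [0.60727637 0.09451383 0.23734853]
 [0.60422035 0.01325192 0.23803759]]
t 14.7 pos [0.604 0.051 0.297] yaw 0.05 F [0.908 0.234 0.99 ] grip mm 71.9 tilt [0.466 0.032]
shift units now-axes [-3.37  -1.738  3.66 ]  final-axes [-3.441 -1.53   3.687] turn units [-0.006 -0.058  0.444]
```

```bash
python3 -m crank '-0.4 -0.2 0 0 -0.06 0.24 50; -0.7 -0.4 0.1 0 0 0.2 50; -0.8 -0.4 0.3 0 0 0 50; -0.8 -0.4 0.5 0 0 0 50; -0.5 -0.2 0.7 0 0 0 50; -0.1 0 0.8 0 0 0 50; 0 0 0.6 0 0 0 50; 0 0 0.3 0 0 0 50; 0 0 0 0 0 0 50; 0 0 0 0 0 0 50'; python3 plan.py 0.47 0.1202 0.077 -3.5
```

```text
clock: 15.7
position: [0.4749, 0.1286, 0.1668]
ee_rot: [1.0, -0.03, 0.004, -0.002]
ft_force: [0.1, 0.5, 0.7]
grip_width: 0.584
t 15.7 pos [0.475 0.129 0.167] yaw -3.39 F [0.109 0.492 0.686] grip mm 49.9 tilt [0.475 0.193]
shift units now-axes [-0.127  0.226  2.244]  final-axes [-0.109  0.218  2.245] turn units [-0.028 -0.058  0.014]
```

```bash
python3 -m crank '-0.1 0.2 0.1 0 -0.06 0 50; 0 0 0.4 0 0 0 50; 0 0 0.5 0 0 0 50; 0 0 0.5 0 0 0 50; 0 0 0.3 0 0 0 50; 0 0 0.2 0 0 0 50; 0 0 0.1 0 0 0 50; 0 0 0 0 0 0 50; 0 0 0 0 0 0 50; 0 0 0 0 0 0 50'; python3 plan.py 0.47 0.1202 0.077 -3.5; python3 - <<'E'
from h import *
p,d=camera('scene');crop(p,230,330,150,270,6,'pics/s_p1.png')
E
```

```text
clock: 16.7
position: [0.476, 0.1183, 0.0871]
ee_rot: [0.999, -0.032, 0.005, -0.003]
ft_force: [-0.7, 0.6, 0.0]
grip_width: 0.586
t 16.7 pos [0.476 0.118 0.087] yaw -3.64 F [-0.712  0.645  0.035] grip mm 50.0 tilt [0.597 0.27 ]
shift units now-axes [-0.156 -0.036  0.251]  final-axes [-0.154 -0.038  0.252] turn units [-0.038 -0.072 -0.017]
```

View pics/s_p1.png

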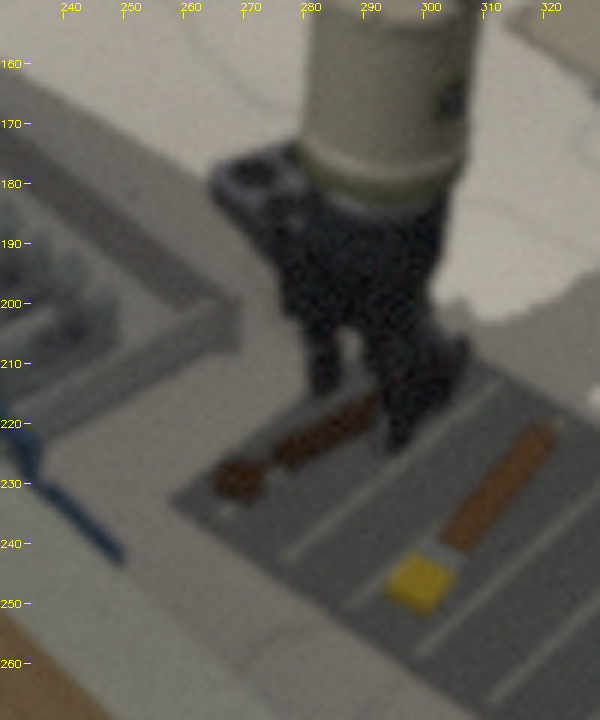

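The fingers straddle the paddle's handle, tips at (283,214) and (295,223). Going the last 10 mm down and closing.

```bash
python3 -m crank '-0.15 -0.03 0.05 -0.04 -0.08 0 50; 0 0 0.1 0 0 0 50; 0 0 0.08 0 0 0 50; 0 0 0.02 0 0 0 50; 0 0 0 0 0 0 30; 0 0 0 0 0 0 14; 0 0 0 0 0 0 14; 0 0 0 0 0 0 14; 0 0 0 0 0 0 14; 0 0 0 0 0 0 14' 80; python3 plan.py 0.47 0.1202 0.077 -3.5
```

```text
clock: 17.75
position: [0.47, 0.1203, 0.0771]
ee_rot: [0.999, -0.032, -0.0, 0.0]
ft_force: [0.6, -0.2, -0.8]
grip_width: 0.198
t 17.75 pos [0.47  0.12  0.077] yaw -3.63 F [ 0.565 -0.245 -0.772] grip mm 16.9 tilt [-0.041 -0.031]
shift units now-axes [-0.001  0.003  0.002]  final-axes [-0.001  0.003  0.002] turn units [ 0.004  0.005 -0.016]
```

```bash
python3 -m crank '0 0 0 0 0 0 14; 0 0 0 0 0 0 14; 0 0 0 0 0 0 14; 0 0 -0.2 0 0 0 14; 0 0 -0.4 0 0 0 14; 0 0 -0.5 0 0 0 14; 0 0 -0.5 0 0 0 14; 0 0 -0.2 0 0 0 14; 0 0 0 0 0 0 14; 0 0 0 0 0 0 14' 80; python3 plan.py 0.579 -0.0263 0.2 0; python3 - <<'E'
from h import *
p,d=camera('scene');crop(p,230,330,130,250,6,'pics/s_p2.png');np.savez('/tmp/s_p2.npz',p=p,d=d)
E
```

```text
clock: 18.75
position: [0.4695, 0.1203, 0.1528]
ee_rot: [1.0, -0.031, -0.001, 0.0]
ft_force: [-0.4, -0.8, -0.6]
grip_width: 0.199
t 18.75 pos [0.47  0.12  0.153] yaw -3.60 F [-0.426 -0.803 -0.612] grip mm 17.0 tilt [-0.088 -0.036]
shift units now-axes [ 2.959  3.486 -1.182]  final-axes [ 2.736  3.664 -1.18 ] turn units [ 0.005  0.011 -0.45 ]
```

View pics/s_p2.png

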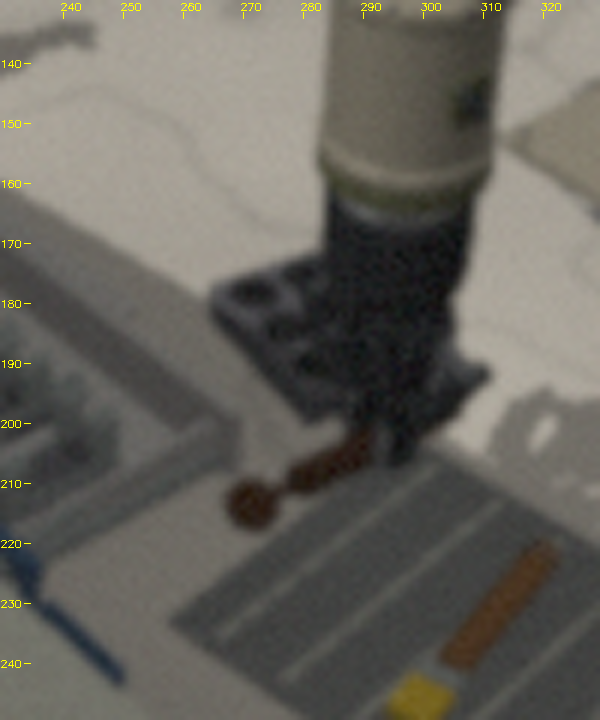

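The paddle is lifted, with its head at about (271,213). I'll check that it's level.

```bash
cat > tool.py <<'E'
# usage: tool.py scene|top xmin xmax ymin ymax zmin zmax : fit tool axis from depth points in tool box (dark/any colour)
E
python3 - <<'E'
from h import *
np.set_printoptions(precision=4,suppress=True)
u=np.array([np.cos(np.radians(-3.6)),np.sin(np.radians(-3.6)),0]); m=np.array([.4697,.1203,.089])
print(proj('scene',[m,m+.083*u,m+.098*u,m+.06*u]))
s=np.load('/tmp/s_p2.npz'); P=cloud('scene',s['d']).reshape(-1,3)
r=P-m; a=r@u; b=r@np.array([-u[1],u[0],0])
for lo,hi in ((.015,.03),(.03,.045),(.045,.058),(.07,.098)):
    k=(a>lo)&(a<hi)&(abs(b)<.02)&(abs(r[:,2])<.04); print(lo,k.sum(),np.percentile(P[k,2],[50,90,97]) if k.any() else '',np.median(b[k]))
E
```

```text
[[292.1364 203.5576]
 [271.6103 214.0674]
 [267.7548 216.0406]
 [277.4334 211.0867]]
0.015 26 [0.0977 0.1009 0.1015] 0.006065921461339828
0.03 27 [0.0987 0.1016 0.103 ] 0.00559644677600078
0.045 26 [0.0954 0.0996 0.1003] 0.004407597131132184
0.07 65 [0.0936 0.0979 0.099 ] 0.00214784681549264
```

```bash
python3 -m crank '0 0.2 -0.4 0 0 -0.15 14; 0 0.4 -0.5 0 0 -0.15 14; 0.1 0.6 -0.3 0 0 -0.15 14; 0.3 0.7 0 0 0 0 14; 0.5 0.7 0 0 0 0 14; 0.5 0.6 0 0 0 0 14; 0.5 0.4 0 0 0 0 14; 0.3 0.1 0 0 0 0 14; 0 0 0 0 0 0 14; 0 0 0 0 0 0 14'; python3 plan.py 0.579 -0.0263 0.14 0
```

```text
clock: 19.8
position: [0.5551, -0.0335, 0.1913]
ee_rot: [1.0, 0.002, -0.009, 0.0]
ft_force: [-0.1, 0.0, -1.2]
grip_width: 0.196
t 19.8 pos [ 0.555 -0.033  0.191] yaw 0.28 F [-0.139  0.045 -1.185] grip mm 16.7 tilt [-0.999 -0.042]
shift units now-axes [ 0.621 -0.177  1.272]  final-axes [ 0.598 -0.179  1.283] turn units [0.005 0.125 0.035]
```

```bash
python3 -m crank '0.2 -0.1 0 0 0.1 0 14; 0.3 -0.1 0.2 0 0.03 0 14; 0.1 0 0.3 0 0 0 14; 0 0 0.3 0 0 0 14; 0 0 0.2 0 0 0 14; 0 0 0 0 0 0 14; 0 0 0 0 0 0 14; 0 0 0 0 0 0 14; 0 0 0 0 0 0 14; 0 0 0 0 0 0 14'; python3 plan.py 0.579 -0.0263 0.14 0;python3 - <<'E'
from h import *
p,d=camera('scene');crop(p,180,300,120,240,6,'pics/s_p3.png');np.savez('/tmp/s_p3.npz',p=p,d=d)
m=np.array([.579,-.0263,.076]); print(proj('scene',[m,m+[.083,0,0],m+[.098,0,0]]))
E
```

```text
clock: 20.8
position: [0.5775, -0.022, 0.1481]
ee_rot: [1.0, 0.004, 0.001, 0.0]
ft_force: [0.2, -0.4, 0.2]
grip_width: 0.197
t 20.8 pos [ 0.578 -0.022  0.148] yaw 0.51 F [ 0.16  -0.383  0.198] grip mm 16.9 tilt [ 0.076 -0.043]
shift units now-axes [0.035 0.108 0.203]  final-axes [0.036 0.107 0.203] turn units [ 0.005 -0.01   0.063]
[[236.78168841 197.4862667 ]
 [216.09419282 208.32609235]
 [212.20524838 210.36387809]]
```

View pics/s_p3.png

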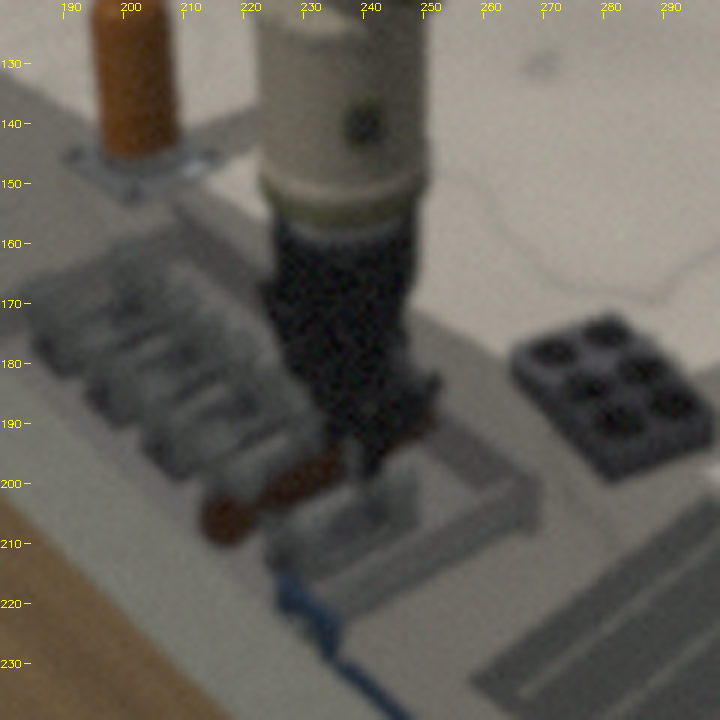

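```bash
python3 -m crank '0.04 0.11 0 0 0 0.06 14; 0 0 0 0 0 0 14; 0 0 0.1 0 0 0 14; 0 0 0.1 0 0 0 14; 0 0 0.1 0 0 0 14; 0 0 0 0 0 0 14; 0 0 0 0 0 0 14; 0 0 0 0 0 0 14; 0 0 0 0 0 0 14; 0 0 0 0 0 0 14'; python3 plan.py 0.579 -0.0263 0.109 0
```

```text
clock: 21.85
position: [0.5795, -0.0269, 0.1352]
ee_rot: [1.0, -0.0, 0.001, 0.0]
ft_force: [-0.8, -0.1, -0.3]
grip_width: 0.199
t 21.85 pos [ 0.579 -0.027  0.135] yaw -0.03 F [-0.839 -0.059 -0.333] grip mm 17.0 tilt [ 0.095 -0.045]
shift units now-axes [-0.013 -0.015  0.656]  final-axes [-0.012 -0.015  0.656] turn units [ 0.006 -0.012 -0.003]
```

```bash
python3 -m crank '0 0 0.1 0 0 0 14; 0 0 0.1 0 0 0 14; 0 0 0.1 0 0 0 14; 0 0 0.1 0 0 0 14; 0 0 0.1 0 0 0 14; 0 0 0.1 0 0 0 14; 0 0 0.1 0 0 0 14; 0 0 0 0 0 0 14; 0 0 0 0 0 0 14; 0 0 0 0 0 0 14' 110; python3 plan.py 0.579 -0.0263 0.109 0
```

```text
clock: 22.85
position: [0.5833, -0.0279, 0.1132]
ee_rot: [1.0, 0.0, 0.006, 0.003]
ft_force: [1.1, 0.0, -0.2]
grip_width: 0.192
t 22.85 pos [ 0.583 -0.028  0.113] yaw 0.00 F [ 1.11   0.011 -0.159] grip mm 16.4 tilt [ 0.641 -0.304]
shift units now-axes [-0.109 -0.042  0.104]  final-axes [-0.108 -0.041  0.105] turn units [ 0.038 -0.08   0.   ]
```

```bash
python3 -m crank '-0.1 0 0.05 0 0 0 14; 0 0 0.08 0 0 0 14; 0 0 0.1 0 0 0 14; 0 0 0.1 0 0 0 14; 0 0 0.1 0 0 0 14; 0 0 0.1 0 0 0 14; 0 0 0 0 0 0 14; 0 0 0 0 0 0 14; 0 0 0 0 0 0 14; 0 0 0 0 0 0 14' 110; python3 plan.py 0.579 -0.0263 0.109 0
```

```text
clock: 23.85
position: [0.5794, -0.0273, 0.1093]
ee_rot: [1.0, -0.0, 0.006, 0.007]
ft_force: [0.7, 0.2, 2.3]
grip_width: 0.187
t 23.85 pos [ 0.579 -0.027  0.109] yaw -0.04 F [0.726 0.15  2.292] grip mm 16.0 tilt [ 0.639 -0.797]
shift units now-axes [-0.011 -0.026  0.008]  final-axes [-0.011 -0.026  0.009] turn units [ 0.1   -0.08  -0.006]
```

```bash
python3 -m crank '0 0 0 0 0 0 24; 0 0 0 0 0 0 34; 0 0 0 0 0 0 34; 0 0 0 0 0 0 34; 0 0 -0.2 0 0 0 34; 0 0 -0.4 0 0 0 34; 0 0 -0.6 0 0 0 34; 0 0 -0.6 0 0 0 34; 0 0 -0.6 0 0 0 50; 0 0 -0.4 0 0 0 50' 40; python3 plan.py 0.4519 0.208 0.2 13.3;python3 - <<'E'
from h import *
p,d=camera('scene');crop(p,180,300,120,240,6,'pics/s_p4.png');np.savez('/tmp/s_p4.npz',p=p,d=d)
E
```

```text
clock: 24.85
position: [0.577, -0.0253, 0.2284]
ee_rot: [1.0, -0.0, 0.004, 0.006]
ft_force: [-0.5, -0.8, -0.4]
grip_width: 0.586
t 24.85 pos [ 0.577 -0.025  0.228] yaw -0.01 F [-0.509 -0.764 -0.406] grip mm 50.0 tilt [ 0.448 -0.743]
shift units now-axes [-3.135 -5.841  0.61 ]  final-axes [-1.702 -6.396  0.71 ] turn units [ 0.099 -0.045 -1.664]
```

View pics/s_p4.png

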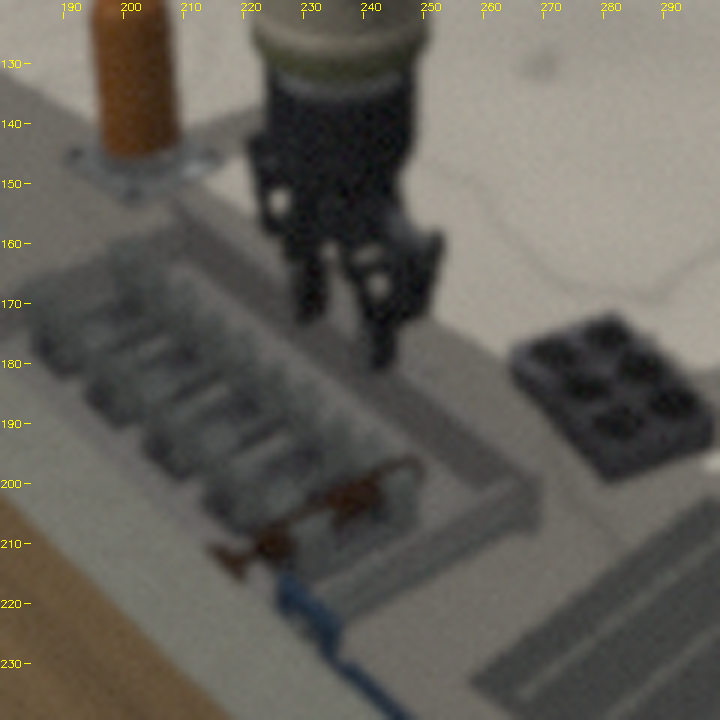

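The paddle now sits in clip 5, handle at about (238,202) between the jaws. Next is the brush.

```bash
python3 -m crank '-0.2 -0.4 0 0 0 -0.2 50; -0.4 -0.7 0 0.1 -0.05 -0.3 50; -0.4 -0.9 0 0 0 -0.3 50; -0.4 -0.9 0 0 0 -0.3 50; -0.3 -0.9 0 0 0 -0.3 50; -0.3 -0.9 0 0 0 -0.2 50; -0.2 -0.8 0.1 0 0 0 50; -0.1 -0.4 0.2 0 0 0 50; 0 0 0 0 0 0 50; 0 0 0 0 0 0 50'; python3 plan.py 0.4519 0.208 0.15 13.3;python3 - <<'E'
from h import *
p,d=camera('scene');crop(p,180,360,120,270,4.4,'pics/s_b1.png');np.savez('/tmp/s_b1.npz',p=p,d=d)
p,d=camera('top');crop(p,110,300,120,260,4.2,'pics/t_b1.png');np.savez('/tmp/t_b1.npz',p=p,d=d)
E
```

```text
clock: 25.9
position: [0.4433, 0.2122, 0.223]
ee_rot: [0.992, 0.124, 0.005, 0.001]
ft_force: [-0.2, -0.1, -0.4]
grip_width: 0.586
t 25.9 pos [0.443 0.212 0.223] yaw 14.27 F [-0.241 -0.12  -0.396] grip mm 50.1 tilt [ 0.569 -0.081]
shift units now-axes [0.165 0.148 1.826]  final-axes [0.184 0.152 1.824] turn units [ 0.027 -0.067  0.122]
```

View pics/s_b1.png

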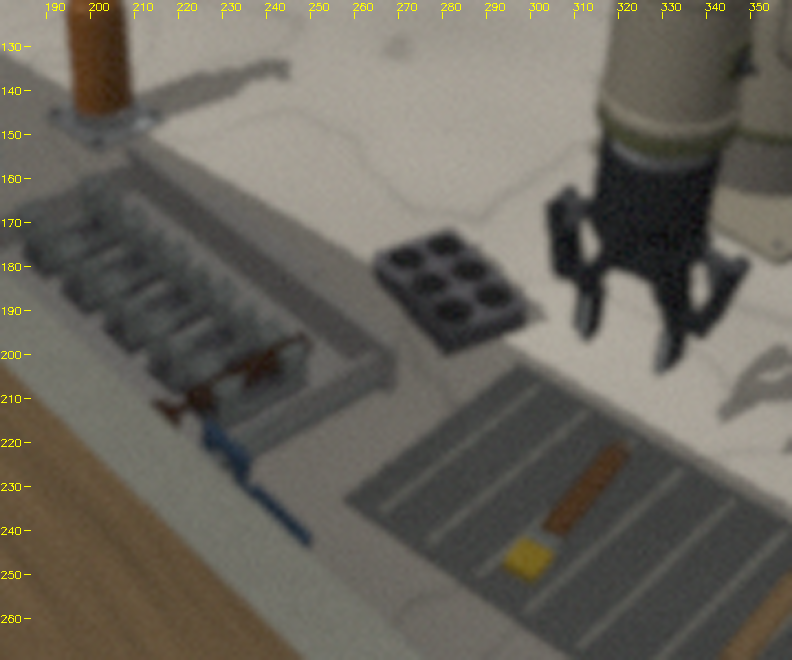

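View pics/t_b1.png

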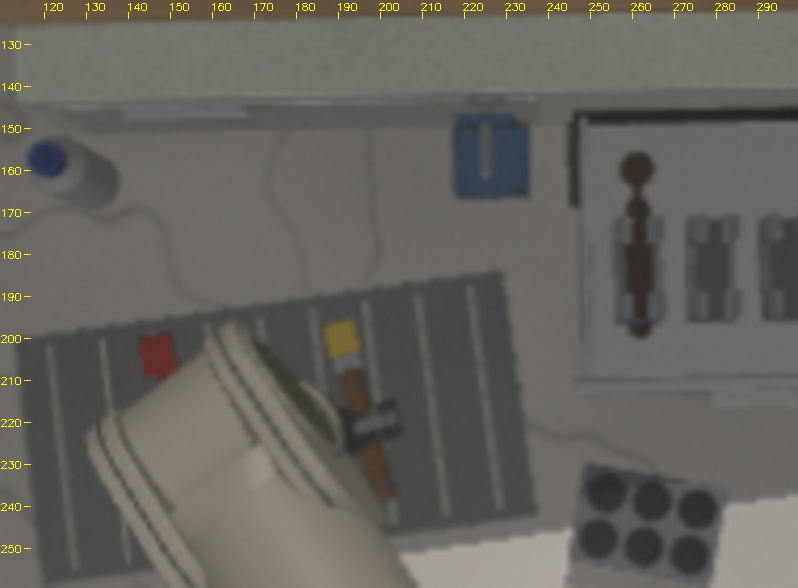

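The top view shows the rest on the peg (dish at (225,157), peg through it) with the dish outwards. The paddle lies straight in clip 5, handle centre at (260,183), and the brush is unmoved. Checking heights, then descending on the brush.

```bash
python3 - <<'E'
from h import *
np.set_printoptions(precision=4,suppress=True)
P=cloud('top',np.load('/tmp/t_b1.npz')['d']); q=np.load('/tmp/t_b1.npz')['p'].astype(int)
for y in (165,168,178,183,188,196): 
    k=P[y,258:263]; print(y,k[np.argmax(k[:,2])])
b=(q[...,2]>q[...,0]+25); b[:,:200]=False;b[:,245:]=False;b[190:]=False
Q=P[b]; print(len(Q),np.percentile(Q,[1,50,99],axis=0))
S=np.load('/tmp/s_b1.npz');PS=cloud('scene',S['d']);q=S['p'].astype(int)
b=(q[...,2]>q[...,0]+15)&(abs(PS[...,1]-.09)<.06)&(PS[...,0]>.6); Q=PS[b]; print(len(Q),np.percentile(Q,[1,50,99],axis=0))
E
python3 -m crank '0.1 0.1 0 0.03 -0.1 0.12 50; 0.08 0.05 0.3 0 0 0 50; 0 0 0.5 0 0 0 50; 0 0 0.6 0 0 0 50; 0 0 0.6 0 0 0 50; 0 0 0.5 0 0 0 50; 0 0 0.3 0 0 0 50; 0 0 0 0 0 0 50; 0 0 0 0 0 0 50; 0 0 0 0 0 0 50'; python3 plan.py 0.4519 0.208 0.077 13.3
```

```text
165 [ 0.6441 -0.0262  0.0507]
168 [ 0.6326 -0.0257  0.0572]
178 [ 0.5981 -0.0249  0.0559]
183 [ 0.5811 -0.0211  0.0543]
188 [ 0.5633 -0.0275  0.058 ]
196 [ 0.536  -0.0269  0.056 ]
109 [[0.6497 0.0706 0.0259]
 [0.6703 0.0849 0.0316]
 [0.6981 0.117  0.0399]]
75 [[0.6449 0.0653 0.0298]
 [0.6903 0.0952 0.1268]
 [0.6949 0.1231 0.1362]]
clock: 27.0
position: [0.458, 0.1994, 0.1034]
ee_rot: [0.994, 0.107, -0.003, 0.0]
ft_force: [0.4, -0.5, 0.5]
grip_width: 0.584
t 27.0 pos [0.458 0.199 0.103] yaw 12.28 F [ 0.354 -0.47   0.499] grip mm 49.9 tilt [-0.395 -0.05 ]
shift units now-axes [-0.097 -0.243  0.661]  final-axes [-0.098 -0.245  0.66 ] turn units [-0.005  0.05  -0.127]
```

The paddle's handle top reads about 0.056, so its axis is at about 0.046 (snapped in). The rest's lowest blue reads about 0.026, clear of the counter. Continuing to the brush.

```bash
python3 -m crank '-0.05 -0.12 0 0 0.05 -0.13 50; -0.05 -0.12 0.1 0 0 0 50; 0 0 0.2 0 0 0 50; 0 0 0.2 0 0 0 50; 0 0 0.1 0 0 0 50; 0 0 0.05 0 0 0 50; 0 0 0 0 0 0 50; 0 0 0 0 0 0 50; 0 0 0 0 0 0 50; 0 0 0 0 0 0 50'; python3 plan.py 0.4519 0.208 0.077 13.3
```

```text
clock: 28.0
position: [0.4526, 0.2092, 0.0772]
ee_rot: [0.993, 0.117, 0.002, -0.001]
ft_force: [-0.0, 0.1, 0.4]
grip_width: 0.585
t 28.0 pos [0.453 0.209 0.077] yaw 13.42 F [-0.026  0.097  0.389] grip mm 49.9 tilt [0.245 0.097]
shift units now-axes [-0.025  0.025  0.006]  final-axes [-0.025  0.026  0.006] turn units [-0.005 -0.033  0.015]
```

```bash
python3 -m crank '0 0 0 0 0 0 30; 0 0 0 0 0 0 14; 0 0 0 0 0 0 14; 0 0 0 0 0 0 14; 0 0 0 0 0 0 14; 0 0 0 0 0 0 14; 0 0 -0.2 0 0 0 14; 0 0 -0.5 0 0 0 14; 0 0 -0.6 0 0 0 14; 0 0 -0.2 0 0 0 14' 80; python3 plan.py 0.579 -0.0883 0.2 0; python3 - <<'E'
from h import *
p,d=camera('scene');crop(p,220,360,130,270,5,'pics/s_b2.png')
E
```

```text
clock: 29.0
position: [0.4516, 0.209, 0.1395]
ee_rot: [0.993, 0.117, 0.001, -0.001]
ft_force: [0.9, 0.5, -1.1]
grip_width: 0.203
t 29.0 pos [0.452 0.209 0.14 ] yaw 13.45 F [ 0.921  0.462 -1.144] grip mm 17.3 tilt [0.108 0.082]
shift units now-axes [ 1.371  7.969 -1.517]  final-axes [ 3.185  7.434 -1.512] turn units [-0.009 -0.015  1.682]
```

View pics/s_b2.png

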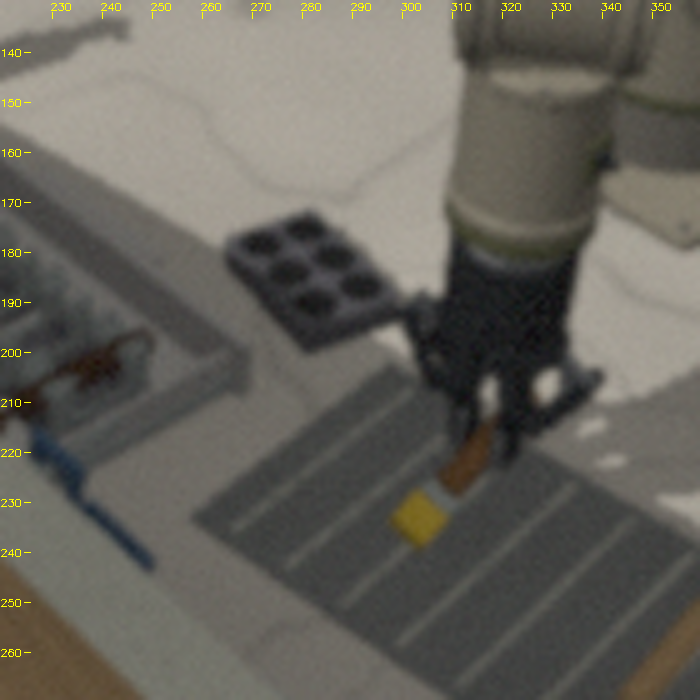

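The brush is lifted (bristles at (302,232)). Carrying it to clip 4.

```bash
python3 -m crank '0 0.2 -0.4 0 0 0.3 14; 0 0.5 -0.6 0 0 0.35 14; 0 0.8 -0.4 0 0 0.35 14; 0.1 0.9 0 0 0 0.35 14; 0.3 0.9 0 0 0 0.3 14; 0.4 0.9 0 0 0 0 14; 0.5 0.9 0 0 0 0 14; 0.5 0.8 0 0 0 0 14; 0.4 0.4 0 0 0 0 14; 0 0 0 0 0 0 14'; python3 plan.py 0.579 -0.0883 0.14 0
```

```text
clock: 30.05
position: [0.5555, -0.0524, 0.1919]
ee_rot: [1.0, -0.002, -0.001, 0.001]
ft_force: [-0.3, 0.3, -0.4]
grip_width: 0.196
t 30.05 pos [ 0.555 -0.052  0.192] yaw -0.22 F [-0.313  0.262 -0.43 ] grip mm 16.8 tilt [-0.061 -0.116]
shift units now-axes [0.593 0.892 1.3  ]  final-axes [0.588 0.897 1.299] turn units [ 0.014  0.008 -0.028]
```

```bash
python3 -m crank '0.1 0.2 0 0 0 0 14; 0.2 0.3 0.1 0 0 0 14; 0.2 0.3 0.3 0 0 0 14; 0.1 0.1 0.3 0 0 0 14; 0 0 0.3 0 0 0 14; 0 0 0.2 0 0 0 14; 0 0 0 0 0 0 14; 0 0 0 0 0 0 14; 0 0 0 0 0 0 14; 0 0 0 0 0 0 14'; python3 plan.py 0.579 -0.0883 0.135 0;python3 - <<'E'
from h import *
p,d=camera('scene');crop(p,180,300,120,240,6,'pics/s_b3.png')
m=np.array([.579,-.0883,.076]); print(proj('scene',[m,m+[.083,0,0],m+[.098,0,0]]))
E
```

```text
clock: 31.05
position: [0.5789, -0.0868, 0.1388]
ee_rot: [1.0, 0.001, -0.002, 0.0]
ft_force: [0.8, 0.3, 0.3]
grip_width: 0.201
t 31.05 pos [ 0.579 -0.087  0.139] yaw 0.12 F [0.835 0.264 0.339] grip mm 17.1 tilt [-0.24  -0.053]
shift units now-axes [0.002 0.037 0.096]  final-axes [0.001 0.037 0.096] turn units [0.007 0.03  0.014]
[[225.56509988 188.17117627]
 [205.12205787 198.38116189]
 [201.28407432 200.29844992]]
```

View pics/s_b3.png

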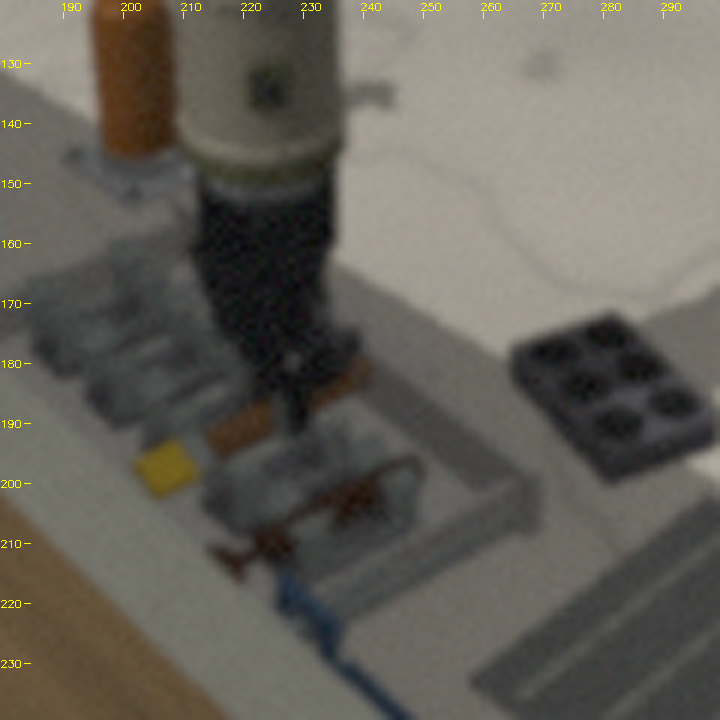

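The brush sits straight over clip 4; bristle end at about (203,199), predicted (201,200). Pressing down.

```bash
python3 -m crank '0 0.04 0.05 0 0.03 0 14; 0 0 0.1 0 0 0 14; 0 0 0.1 0 0 0 14; 0 0 0.1 0 0 0 14; 0 0 0.1 0 0 0 14; 0 0 0.1 0 0 0 14; 0 0 0.1 0 0 0 14; 0 0 0.1 0 0 0 14; 0 0 0 0 0 0 14; 0 0 0 0 0 0 14' 110; python3 plan.py 0.579 -0.0883 0.109 0
```

```text
clock: 32.1
position: [0.583, -0.0901, 0.1162]
ee_rot: [1.0, 0.0, 0.006, 0.003]
ft_force: [-0.2, 0.5, 1.8]
grip_width: 0.191
t 32.1 pos [ 0.583 -0.09   0.116] yaw 0.06 F [-0.246  0.545  1.835] grip mm 16.3 tilt [ 0.645 -0.353]
shift units now-axes [-0.103 -0.045  0.18 ]  final-axes [-0.101 -0.044  0.181] turn units [ 0.044 -0.081  0.007]
```

```bash
python3 -m crank '-0.1 -0.04 0.05 0 0 0 14; 0 0 0.1 0 0 0 14; 0 0 0.1 0 0 0 14; 0 0 0.1 0 0 0 14; 0 0 0.1 0 0 0 14; 0 0 0.1 0 0 0 14; 0 0 0.1 0 0 0 14; 0 0 0 0 0 0 14; 0 0 0 0 0 0 14; 0 0 0 0 0 0 14' 110; python3 plan.py 0.579 -0.0883 0.109 0
```

```text
clock: 33.1
position: [0.5803, -0.0892, 0.1102]
ee_rot: [1.0, -0.001, 0.006, 0.008]
ft_force: [0.3, -0.8, -0.5]
grip_width: 0.19
t 33.1 pos [ 0.58  -0.089  0.11 ] yaw -0.07 F [ 0.327 -0.84  -0.477] grip mm 16.2 tilt [ 0.658 -0.938]
shift units now-axes [-0.033 -0.022  0.028]  final-axes [-0.032 -0.022  0.029] turn units [ 0.117 -0.082 -0.009]
```

```bash
python3 -m crank '0 0 0.15 0 0 0 14; 0 0 0 0 0 0 14; 0 0 0 0 0 0 24; 0 0 0 0 0 0 34; 0 0 0 0 0 0 34; 0 0 0 0 0 0 34; 0 0 -0.2 0 0 0 34; 0 0 -0.5 0 0 0 34; 0 0 -0.7 0 0 0 34; 0 0 -0.7 0 0 0 50' 40;  python3 -m crank '0 0 -0.5 0.1 -0.05 0 50; -0.2 -0.5 -0.3 0 0 0 50; -0.4 -0.9 0 0 0 -0.1 50; -0.4 -0.9 0 0 0 -0.2 50; -0.4 -0.9 0 0 0 -0.2 50; -0.4 -0.9 0 0 0 -0.2 50; -0.4 -0.9 0 0 0 -0.2 50; -0.4 -0.9 0 0 0 0 50; -0.2 -0.5 0 0 0 0 50; 0 0 0 0 0 0 50'; python3 plan.py 0.4417 0.3687 0.2 7.9
python3 - <<'E'
from h import *
p,d=camera('scene');crop(p,180,360,120,270,4.4,'pics/s_c1.png');np.savez('/tmp/s_c1.npz',p=p,d=d)
p,d=camera('top');crop(p,110,300,120,260,4.2,'pics/t_c1.png');np.savez('/tmp/t_c1.npz',p=p,d=d)
np.set_printoptions(precision=4,suppress=True)
P=cloud('top',d)
for c in (260,277):
  for y in (165,168,178,183,188,196): 
    k=P[y,c-2:c+3]; print(c,y,k[np.argmax(k[:,2])])
E
```

```text
clock: 34.1
position: [0.5776, -0.0869, 0.1915]
ee_rot: [1.0, -0.001, 0.001, 0.007]
ft_force: [0.7, 0.1, 0.2]
grip_width: 0.551
clock: 35.1
position: [0.4482, 0.1713, 0.2339]
ee_rot: [0.998, 0.064, 0.004, 0.001]
ft_force: [-0.7, 0.2, -0.8]
grip_width: 0.585
t 35.1 pos [0.448 0.171 0.234] yaw 7.34 F [-0.677  0.159 -0.759] grip mm 49.9 tilt [ 0.436 -0.116]
shift units now-axes [ 0.464 -4.919  0.837]  final-axes [ 0.518 -4.911  0.848] turn units [ 0.022 -0.052 -0.07 ]
260 165 [ 0.6443 -0.0262  0.0498]
260 168 [ 0.6328 -0.0257  0.0561]
260 178 [ 0.5978 -0.0283  0.0583]
260 183 [ 0.5808 -0.028   0.0552]
260 188 [ 0.5635 -0.0241  0.0566]
260 196 [ 0.5362 -0.0166  0.0563]
277 165 [ 0.6427 -0.0885  0.0522]
277 168 [ 0.6321 -0.0881  0.0533]
277 178 [ 0.5969 -0.0834  0.0567]
277 183 [ 0.5794 -0.0863  0.058 ]
277 188 [ 0.5625 -0.0861  0.0545]
277 196 [ 0.5349 -0.0854  0.054 ]
```

View pics/t_c1.png

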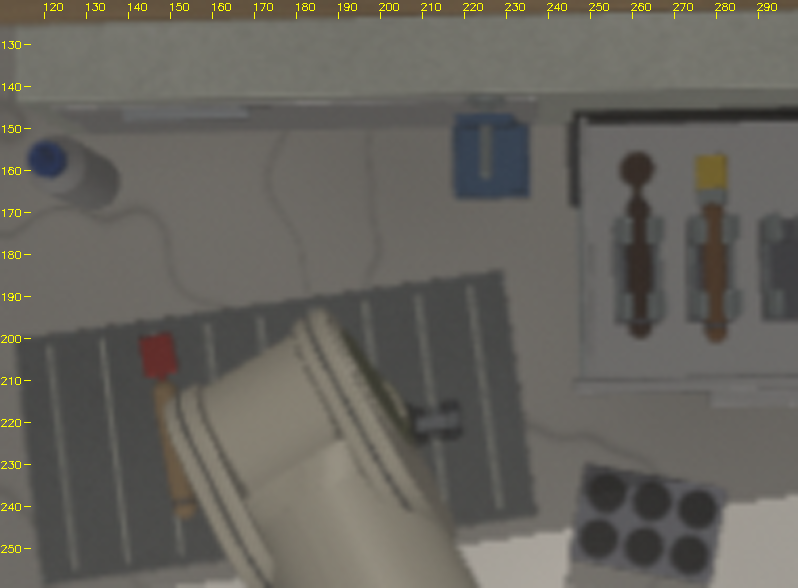

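The top view shows the brush straight in clip 4 (handle top about 0.056) and the paddle still in clip 5. The spatula is unmoved: head (145,204), handle end (152,242). Going for the spatula.

```bash
python3 -m crank '0.1 -0.4 0 0 -0.05 -0.07 50; 0.1 -0.8 0.1 0 0 0 50; 0.1 -0.9 0.2 0 0 0 50; 0.1 -0.9 0.3 0 0 0 50; 0.1 -0.9 0.4 0 0 0 50; 0 -0.6 0.5 0 0 0 50; 0 -0.2 0.5 0 0 0 50; 0 0 0.3 0 0 0 50; 0 0 0 0 0 0 50; 0 0 0 0 0 0 50'; python3 plan.py 0.4417 0.3687 0.077 7.9
```

```text
clock: 36.2
position: [0.4596, 0.348, 0.1361]
ee_rot: [0.999, 0.053, 0.001, 0.005]
ft_force: [-0.1, -0.2, 0.5]
grip_width: 0.588
t 36.2 pos [0.46  0.348 0.136] yaw 6.07 F [-0.084 -0.211  0.455] grip mm 50.2 tilt [ 0.142 -0.564]
shift units now-axes [-0.393 -0.577  1.472]  final-axes [-0.372 -0.575  1.479] turn units [ 0.072 -0.009 -0.229]
```

```bash
python3 -m crank '-0.1 -0.2 0 0.07 0 -0.15 50; -0.2 -0.3 0.1 0 0 -0.1 50; -0.1 -0.1 0.3 0 0 0 50; 0 0 0.3 0 0 0 50; 0 0 0.3 0 0 0 50; 0 0 0.1 0 0 0 50; 0 0 0 0 0 0 50; 0 0 0 0 0 0 50; 0 0 0 0 0 0 50; 0 0 0 0 0 0 50'; python3 plan.py 0.4417 0.3687 0.077 7.9;python3 - <<'E'
from h import *
p,d=camera('scene');crop(p,280,420,180,320,5,'pics/s_c2.png')
E
```

```text
clock: 37.2
position: [0.4416, 0.3697, 0.0906]
ee_rot: [0.998, 0.07, 0.002, -0.0]
ft_force: [-0.3, 0.0, -1.2]
grip_width: 0.587
t 37.2 pos [0.442 0.37  0.091] yaw 8.04 F [-0.267  0.025 -1.208] grip mm 50.2 tilt [0.276 0.061]
shift units now-axes [-0.003  0.026  0.34 ]  final-axes [-0.001  0.026  0.34 ] turn units [-0.003 -0.035  0.017]
```

View pics/s_c2.png

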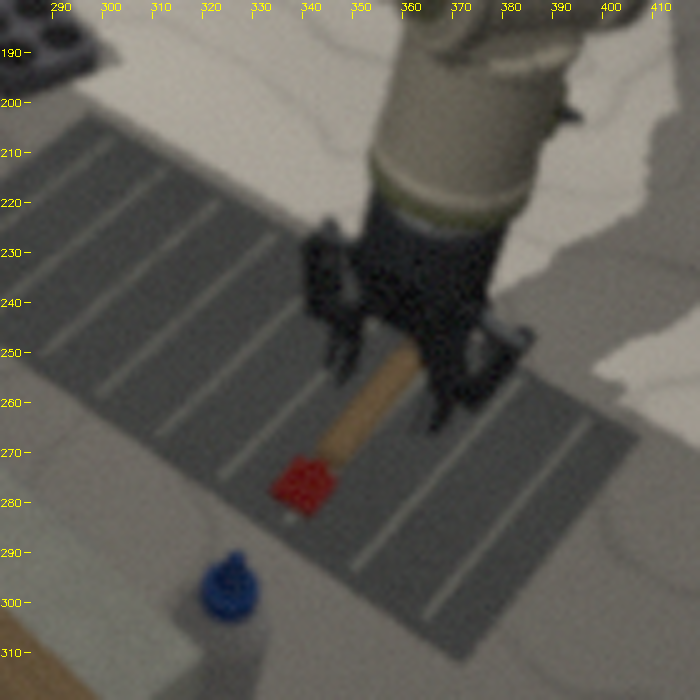

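The spatula lies between the fingers, tips at (347,255) and (365,265). Going down, gripping and lifting.

```bash
python3 -m crank '0 0.02 0.1 0 0 0 50; 0 0 0.15 0 0 0 50; 0 0 0.08 0 0 0 50; 0 0 0 0 0 0 40; 0 0 0 0 0 0 14; 0 0 0 0 0 0 14; 0 0 0 0 0 0 14; 0 0 0 0 0 0 14; 0 0 0 0 0 0 14; 0 0 0 0 0 0 14' 80; python3 plan.py 0.4417 0.3687 0.077 7.9; python3 -m crank '0 0 0 0 0 0 14; 0 0 -0.2 0 0 0 14; 0 0 -0.5 0 0 0 14; 0 0 -0.6 0 0 0 14; 0 0 -0.7 0 0 0 14; 0 0 -0.7 0 0 0 14; 0 0 -0.4 0 0 0 14; 0 0 -0.1 0 0 0 14; 0 0 0 0 0 0 14; 0 0 0 0 0 0 14' 80; python3 plan.py 0.579 -0.1503 0.2 0;python3 - <<'E'
from h import *
p,d=camera('scene');crop(p,280,420,160,300,5,'pics/s_c3.png')
E
```

```text
clock: 38.25
position: [0.4421, 0.3689, 0.0769]
ee_rot: [0.998, 0.07, 0.003, -0.0]
ft_force: [0.8, -0.9, -1.7]
grip_width: 0.202
t 38.25 pos [0.442 0.369 0.077] yaw 8.02 F [ 0.835 -0.852 -1.665] grip mm 17.3 tilt [0.326 0.076]
shift units now-axes [-0.011  0.004 -0.003]  final-axes [-0.011  0.004 -0.003] turn units [-0.004 -0.042  0.015]
clock: 39.25
position: [0.4404, 0.3687, 0.212]
ee_rot: [0.998, 0.071, 0.003, -0.0]
ft_force: [0.4, 0.1, -0.5]
grip_width: 0.2
t 39.25 pos [0.44  0.369 0.212] yaw 8.10 F [ 0.409  0.083 -0.518] grip mm 17.1 tilt [0.296 0.066]
shift units now-axes [ 1.602 13.335  0.303]  final-axes [ 3.466 12.976  0.3  ] turn units [-0.006 -0.038  1.012]
```

View pics/s_c3.png

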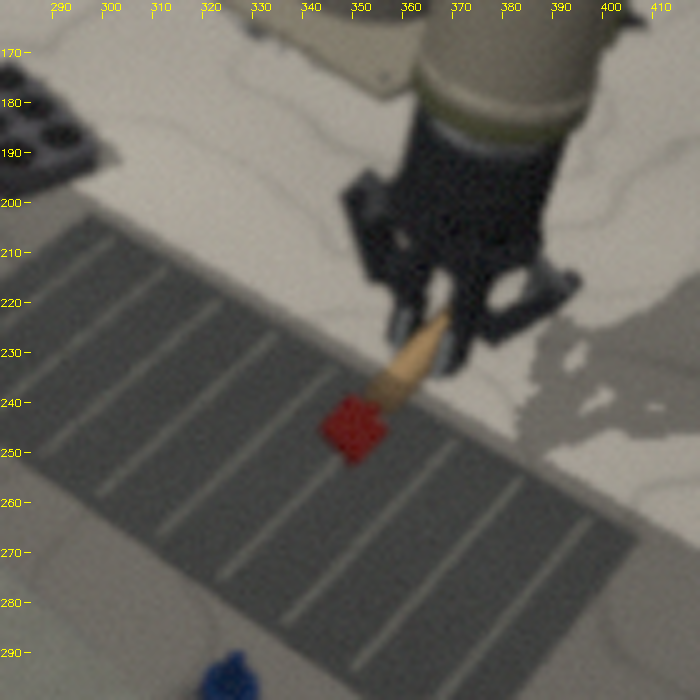

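```bash
python3 -m crank '0 0.3 0 0 0 0.1 14; 0 0.6 0 0 0 0.2 14; -0.1 0.9 0 0 0 0.2 14; -0.1 0.9 0 0 0 0.2 14; 0 0.9 0 0 0 0.1 14; 0 0.9 0 0 0 0.1 14; 0 0.9 0 0 0 0.1 14; 0 0.9 0 0 0 0 14; 0 0.9 0 0 0 0 14; 0 0.9 0 0 0 0 14'; python3 plan.py 0.579 -0.1503 0.2 0
```

```text
clock: 40.3
position: [0.4394, 0.0282, 0.2034]
ee_rot: [1.0, -0.004, -0.004, 0.0]
ft_force: [1.0, -0.7, -1.3]
grip_width: 0.2
t 40.3 pos [0.439 0.028 0.203] yaw -0.49 F [ 1.009 -0.68  -1.266] grip mm 17.1 tilt [-0.461 -0.005]
shift units now-axes [3.528 4.434 0.057]  final-axes [3.49  4.464 0.085] turn units [ 0.001  0.058 -0.061]
```

```bash
python3 -m crank '0.2 0.6 0 0 0.06 -0.06 14; 0.5 0.7 0 0 0 0 14; 0.6 0.6 0 0 0 0 14; 0.7 0.6 0 0 0 0 14; 0.6 0.5 0 0 0 0 14; 0.4 0.3 0 0 0 0 14; 0.2 0.2 0 0 0 0 14; 0 0 0 0 0 0 14; 0 0 0 0 0 0 14; 0 0 0 0 0 0 14'; python3 plan.py 0.579 -0.1503 0.14 0
```

```text
clock: 41.3
position: [0.5609, -0.1314, 0.1961]
ee_rot: [1.0, -0.01, -0.006, 0.001]
ft_force: [0.5, -0.4, -0.2]
grip_width: 0.2
t 41.3 pos [ 0.561 -0.131  0.196] yaw -1.12 F [ 0.517 -0.45  -0.219] grip mm 17.1 tilt [-0.682 -0.125]
shift units now-axes [0.478 0.461 1.397]  final-axes [0.452 0.473 1.401] turn units [ 0.017  0.085 -0.14 ]
```

```bash
python3 -m crank '0.2 0.2 0 0 0.09 -0.14 14; 0.2 0.2 0.2 0 0 0 14; 0.05 0.05 0.3 0 0 0 14; 0 0 0.4 0 0 0 14; 0 0 0.3 0 0 0 14; 0 0 0.1 0 0 0 14; 0 0 0 0 0 0 14; 0 0 0 0 0 0 14; 0 0 0 0 0 0 14; 0 0 0 0 0 0 14'; python3 plan.py 0.579 -0.1503 0.135 0;python3 - <<'E'
from h import *
p,d=camera('scene');crop(p,170,290,110,230,6,'pics/s_c4.png')
m=np.array([.579,-.1503,.076]); print(proj('scene',[m,m+[.083,0,0],m+[.098,0,0]]))
E
```

```text
clock: 42.3
position: [0.5801, -0.1499, 0.1403]
ee_rot: [1.0, 0.002, 0.001, 0.001]
ft_force: [0.4, -0.9, -1.1]
grip_width: 0.199
t 42.3 pos [ 0.58 -0.15  0.14] yaw 0.24 F [ 0.385 -0.853 -1.146] grip mm 17.0 tilt [ 0.127 -0.15 ]
shift units now-axes [-0.027  0.009  0.133]  final-axes [-0.026  0.009  0.133] turn units [ 0.019 -0.016  0.03 ]
[[214.97740338 179.37622282]
 [194.78814497 189.00950289]
 [191.00246209 190.81663467]]
```

View pics/s_c4.png

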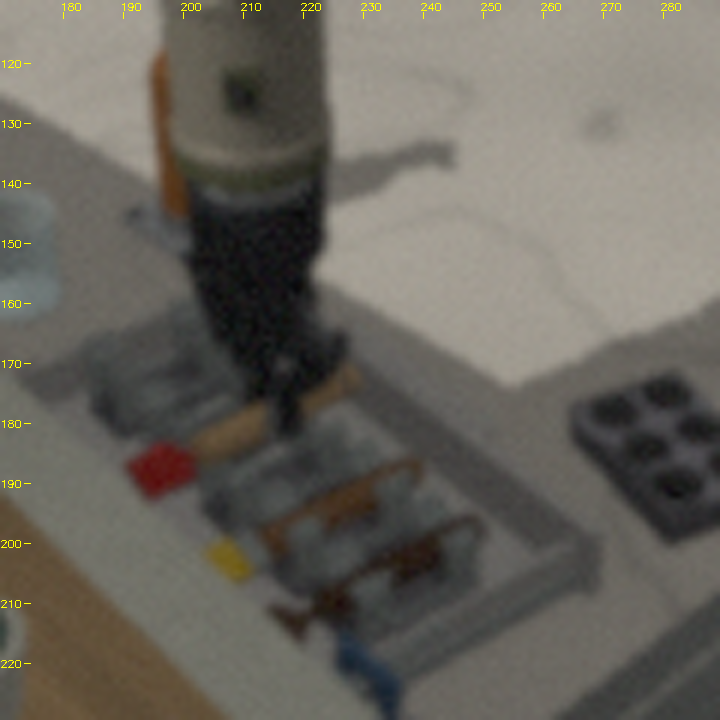

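The spatula is straight over clip 3; the blade end at about (192,190) agrees with the predicted (191,191). Pressing down.

```bash
python3 -m crank '-0.03 0 0.1 0 0 0.03 14; 0 0 0.1 0 0 0 14; 0 0 0.1 0 0 0 14; 0 0 0.1 0 0 0 14; 0 0 0.1 0 0 0 14; 0 0 0.1 0 0 0 14; 0 0 0.1 0 0 0 14; 0 0 0.1 0 0 0 14; 0 0 0 0 0 0 14; 0 0 0 0 0 0 14' 110; python3 plan.py 0.579 -0.1503 0.109 0;  python3 -m crank '-0.08 -0.04 0.05 0 0 0 14; 0 0 0.1 0 0 0 14; 0 0 0.1 0 0 0 14; 0 0 0.1 0 0 0 14; 0 0 0.1 0 0 0 14; 0 0 0.1 0 0 0 14; 0 0 0.15 0 0 0 14; 0 0 0 0 0 0 14; 0 0 0 0 0 0 14; 0 0 0 0 0 0 14' 110; python3 plan.py 0.579 -0.1503 0.109 0
```

```text
clock: 43.35
position: [0.5831, -0.152, 0.1165]
ee_rot: [1.0, -0.002, 0.007, 0.004]
ft_force: [-1.5, 0.9, 3.0]
grip_width: 0.193
t 43.35 pos [ 0.583 -0.152  0.116] yaw -0.22 F [-1.537  0.939  2.99 ] grip mm 16.5 tilt [ 0.784 -0.476]
shift units now-axes [-0.105 -0.043  0.185]  final-axes [-0.102 -0.042  0.187] turn units [ 0.059 -0.098 -0.028]
clock: 44.35
position: [0.5816, -0.1512, 0.1094]
ee_rot: [1.0, -0.003, 0.007, 0.009]
ft_force: [2.4, -2.6, -2.2]
grip_width: 0.191
t 44.35 pos [ 0.582 -0.151  0.109] yaw -0.32 F [ 2.413 -2.611 -2.164] grip mm 16.3 tilt [ 0.844 -1.016]
shift units now-axes [-0.066 -0.022  0.008]  final-axes [-0.065 -0.022  0.009] turn units [ 0.127 -0.106 -0.04 ]
```

```bash
python3 -m crank '-0.06 0 0.1 0 0 0 14; 0 0 0 0 0 0 14; 0 0 0 0 0 0 24; 0 0 0 0 0 0 34; 0 0 0 0 0 0 34; 0 0 0 0 0 0 34; 0 0 -0.2 0 0 0 34; 0 0 -0.5 0 0 0 34; 0 0 -0.7 0 0 0 34; 0 0 -0.7 0 0 0 30' 40;  python3 -m crank '-0.5 0 -0.7 0.1 -0.05 0 10; -0.8 0 -0.6 0 0 0 0; -0.9 0 0 0 0 0 0; -0.9 0 0 0 0 0 0; -0.5 0 0 0 0 0 0; -0.2 0 0 0 0 0 0; 0 0 0 0 0 0 0; 0 0 0 0 0 0 0; 0 0 0 0 0 0 0; 0 0 0 0 0 0 0'; python3 plan.py 0.438 -0.435 0.3 0
python3 - <<'E'
from h import *
p,d=camera('scene');crop(p,150,310,110,260,5,'pics/s_d1.png');np.savez('/tmp/s_d1.npz',p=p,d=d)
p,d=camera('top');crop(p,205,365,120,260,5,'pics/t_d1.png');np.savez('/tmp/t_d1.npz',p=p,d=d)
cv2.imwrite('pics/t_d1f.png',cv2.resize(p[:,:,::-1],(800,600),interpolation=cv2.INTER_CUBIC))
np.set_printoptions(precision=4,suppress=True)
P=cloud('top',d)
for c in (260,278,295):
  print(c,[ (y,P[y,c-3:c+4,2].max().round(4)) for y in (165,168,178,181,183,185,188,196)])
E
```

```text
clock: 45.35
position: [0.577, -0.149, 0.1897]
ee_rot: [1.0, -0.002, 0.004, 0.007]
ft_force: [0.9, -0.4, 0.2]
grip_width: 0.356
clock: 46.35
position: [0.4242, -0.1467, 0.2509]
ee_rot: [1.0, -0.001, 0.007, 0.002]
ft_force: [0.6, 0.2, 0.3]
grip_width: 0.0
t 46.35 pos [ 0.424 -0.147  0.251] yaw -0.10 F [0.608 0.171 0.319] grip mm 0.0 tilt [ 0.8   -0.195]
shift units now-axes [ 0.375  7.212 -1.197]  final-axes [ 0.345  7.208 -1.226] turn units [ 0.024 -0.1   -0.013]
260 [(165, np.float64(0.049)), (168, np.float64(0.0543)), (178, np.float64(0.0574)), (181, np.float64(0.0571)), (183, np.float64(0.0578)), (185, np.float64(0.0541)), (188, np.float64(1.3155)), (196, np.float64(0.0552))]
278 [(165, np.float64(0.0535)), (168, np.float64(0.0553)), (178, np.float64(0.0573)), (181, np.float64(0.0573)), (183, np.float64(0.0588)), (185, np.float64(0.0559)), (188, np.float64(0.058)), (196, np.float64(0.0608))]
295 [(165, np.float64(0.0471)), (168, np.float64(0.0597)), (178, np.float64(0.0558)), (181, np.float64(1.3155)), (183, np.float64(0.0586)), (185, np.float64(0.0536)), (188, np.float64(0.0582)), (196, np.float64(0.0556))]
```

View pics/t_d1.png

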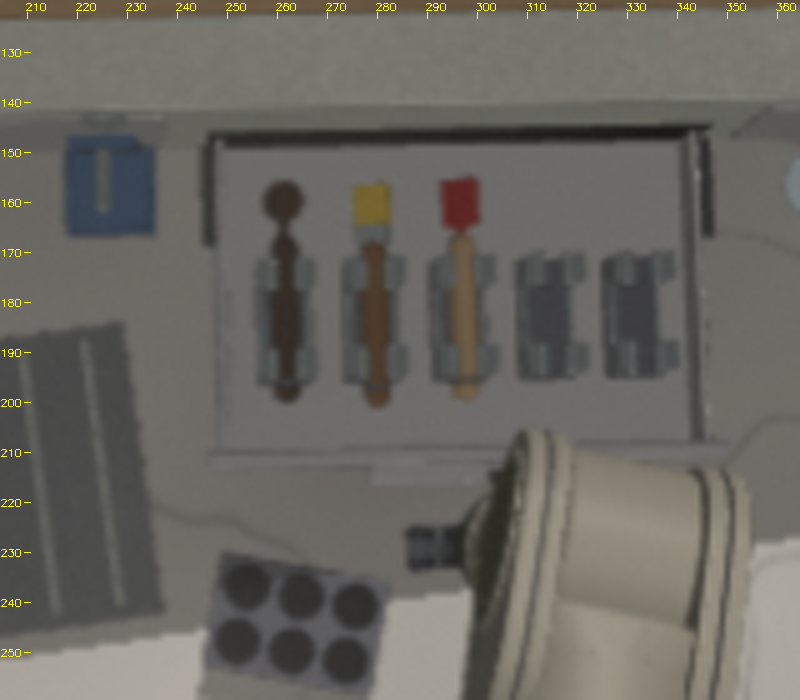

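View pics/s_d1.png

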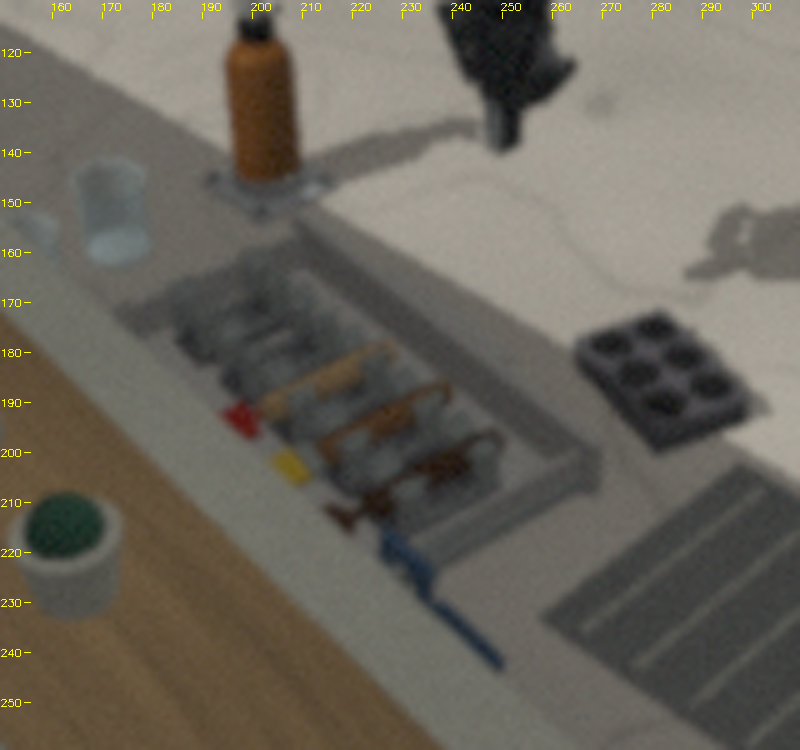

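View pics/t_d1f.png

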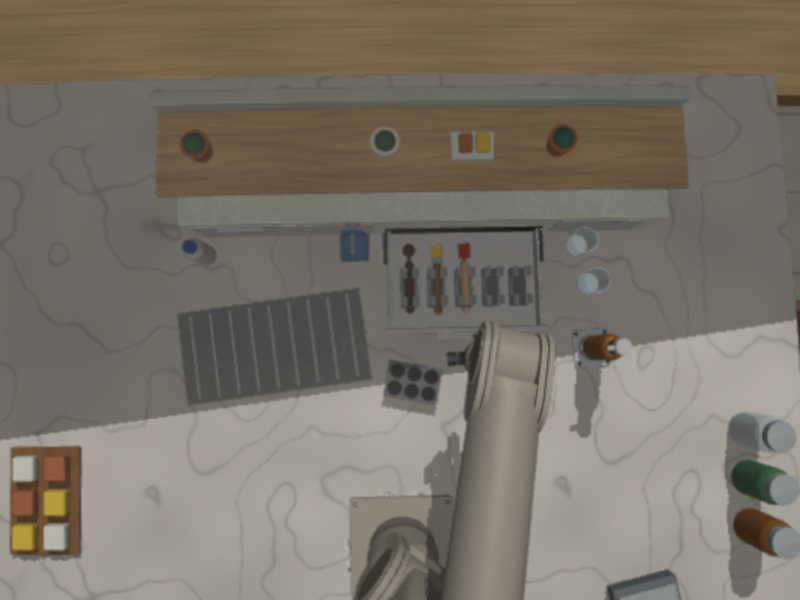

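The top and scene views show all three tools straight in clips 5, 4 and 3 with heads to the cabinet, mat empty and rest on the peg. I'll check seating height and centring numerically before the mister.

```bash
python3 - <<'E'
from h import *
np.set_printoptions(precision=4,suppress=True)
D=np.load('/tmp/t_d1.npz'); S=np.load('/tmp/s_d1.npz')
P=cloud('top',D['d']).reshape(-1,3); Q=cloud('scene',S['d']).reshape(-1,3)
for n,y in (('paddle',-.0263),('brush',-.0883),('spatula',-.1503)):
    for nm,C in (('top',P),('scene',Q)):
        k=(abs(C[:,0]-.579)<.014)&(abs(C[:,1]-y)<.003)&(C[:,2]<.09); 
        k2=(abs(C[:,0]-.536)<.010)&(abs(C[:,1]-y)<.003)&(C[:,2]<.09)&(C[:,2]>.04)
        print(n,nm,k.sum(),C[k,2].mean().round(4),k2.sum(),C[k2,2].mean().round(4) if k2.any() else '')
    k=(abs(P[:,1]-y)<.005)&(P[:,2]>.03)&(P[:,2]<.08)&(P[:,0]>.5)&(P[:,0]<.70); print('  x extent',P[k,0].min(),P[k,0].max(),'expect .521 .677')
k=(P[:,2]>.17)&(P[:,2]<.21)&(P[:,0]>.38)&(P[:,0]<.5)&(P[:,1]<-.38)&(P[:,1]>-.5); q=P[k]; t=q[q[:,2]>.184]; print('cap',len(t),t.mean(0),t.min(0),t.max(0))
k=(Q[:,2]>.17)&(Q[:,2]<.21)&(Q[:,0]>.38)&(Q[:,0]<.5)&(Q[:,1]<-.38)&(Q[:,1]>-.5); q=Q[k]; t=q[q[:,2]>.184]; print('cap s',len(t),t.mean(0),t.min(0),t.max(0))
crop(D['p'],365,415,195,245,12,'pics/t_cap.png')
E
```

```text
paddle top 16 0.0546 11 0.0538
paddle scene 22 0.0427 5 0.057
  x extent 0.5225402887723525 0.6770972405983003 expect .521 .677
brush top 16 0.0552 9 0.0555
brush scene 13 0.0513 6 0.0571
  x extent 0.518024072620633 0.6717065759928411 expect .521 .677
spatula top 16 0.0542 9 0.0532
spatula scene 8 0.0489 7 0.0568
  x extent 0.5233557653520438 0.674476779386177 expect .521 .677
cap 106 [ 0.4372 -0.4398  0.1887] [ 0.4214 -0.4606  0.1841] [ 0.4526 -0.4102  0.1962]
cap s 41 [ 0.4396 -0.4374  0.1891] [ 0.424  -0.4555  0.1841] [ 0.4531 -0.4098  0.1929]
```

View pics/t_cap.png

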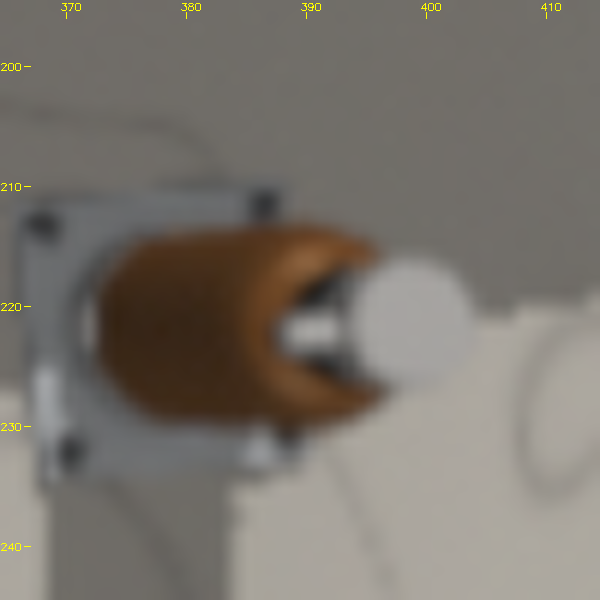

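All three handles' tops read 0.054–0.055 and their x extents are within about 5 mm of expected, so they are seated. The cap's centre is at about (398.8,221.3), which gives roughly (0.438,−0.443). Moving above it with the fingers shut.

```bash
python3 -m crank '0 0 -0.6 0 -0.1 0 0; 0 0.2 -0.8 0 0 0 0; 0 0.5 0 0 0 0 0; 0 0.9 0 0 0 0 0; 0.1 0.9 0 0 0 0 0; 0.1 0.9 0 0 0 0 0; 0.1 0.9 0 0 0 0 0; 0.1 0.9 0 0 0 0 0; 0.1 0.9 0 0 0 0 0; 0 0 0 0 0 0 0' 40; python3 plan.py 0.438 -0.443 0.29 0
```

```text
clock: 47.45
position: [0.4475, -0.3989, 0.3071]
ee_rot: [1.0, 0.002, -0.002, 0.001]
ft_force: [-0.4, 0.5, -0.2]
grip_width: 0.002
t 47.45 pos [ 0.447 -0.399  0.307] yaw 0.27 F [-0.411  0.53  -0.172] grip mm 0.2 tilt [-0.218 -0.14 ]
shift units now-axes [-0.24   1.1    0.431]  final-axes [-0.236  1.102  0.427] turn units [0.017 0.027 0.034]
```

```bash
python3 -m crank '-0.1 0.3 0 0 0 0 0; -0.1 0.5 0 0 0 0 0; 0 0.3 0 0 0 0 0; 0 0 0.1 0 0 0 0; 0 0 0.2 0 0 0 0; 0 0 0.2 0 0 0 0; 0 0 0 0 0 0 0; 0 0 0 0 0 0 0; 0 0 0 0 0 0 0; 0 0 0 0 0 0 0'; python3 plan.py 0.438 -0.443 0.265 0; python3 - <<'E'
from h import *
p,d=camera('scene');crop(p,160,260,60,170,7,'pics/s_m1.png')
p,d=camera('top');crop(p,350,430,180,250,7,'pics/t_m1.png')
E
```

```text
clock: 48.45
position: [0.4411, -0.4414, 0.2838]
ee_rot: [1.0, 0.005, -0.002, -0.001]
ft_force: [0.2, -0.5, 0.1]
grip_width: -0.003
t 48.45 pos [ 0.441 -0.441  0.284] yaw 0.59 F [ 0.226 -0.488  0.122] grip mm -0.3 tilt [-0.285  0.068]
shift units now-axes [-0.077  0.039  0.471]  final-axes [-0.079  0.039  0.47 ] turn units [-0.009  0.036  0.074]
```

View pics/s_m1.png

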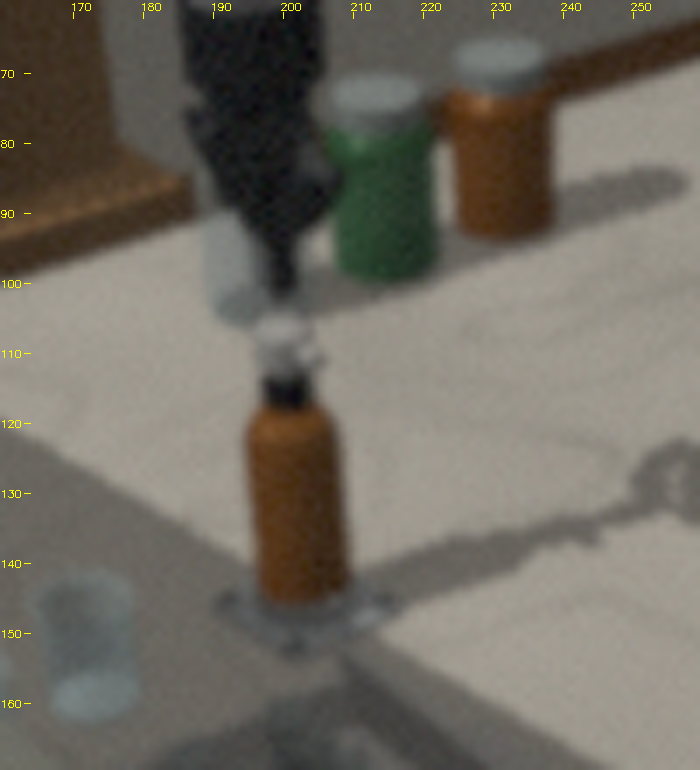

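The closed fingertips hang at about (199,101), straight above the cap at (199,108). Moving down to touch.

```bash
python3 -m crank '-0.07 0.04 0.1 0 0 0 0; 0 0 0.15 0 0 0 0; 0 0 0.1 0 0 0 0; 0 0 0.05 0 0 0 0; 0 0 0 0 0 0 0; 0 0 0 0 0 0 0; 0 0 0 0 0 0 0; 0 0 0 0 0 0 0; 0 0 0 0 0 0 0; 0 0 0 0 0 0 0'; python3 plan.py 0.438 -0.443 0.255 0
```

```text
clock: 49.55
position: [0.438, -0.4436, 0.2667]
ee_rot: [1.0, 0.005, -0.002, -0.0]
ft_force: [-0.1, 0.4, 1.1]
grip_width: -0.005
t 49.55 pos [ 0.438 -0.444  0.267] yaw 0.56 F [-0.144  0.381  1.113] grip mm -0.5 tilt [-0.262  0.035]
shift units now-axes [ 0.002 -0.014  0.293]  final-axes [ 0.001 -0.014  0.293] turn units [-0.005  0.033  0.07 ]
```

```bash
python3 -m crank '0 0 0.05 0 0 0 0; 0 0 0.08 0 0 0 0; 0 0 0.08 0 0 0 0; 0 0 0.08 0 0 0 0; 0 0 0.06 0 0 0 0; 0 0 0.06 0 0 0 0; 0 0 0.06 0 0 0 0; 0 0 0.06 0 0 0 0; 0 0 0.06 0 0 0 0; 0 0 0.06 0 0 0 0'; python3 plan.py 0.438 -0.443 0.255 0
```

```text
clock: 50.55
position: [0.4379, -0.4434, 0.2546]
ee_rot: [1.0, 0.004, 0.0, 0.003]
ft_force: [-7.4, 7.9, 20.0]
grip_width: -0.002
t 50.55 pos [ 0.438 -0.443  0.255] yaw 0.51 F [-7.35   7.878 19.991] grip mm -0.2 tilt [ 0.04  -0.361]
shift units now-axes [ 0.002 -0.009 -0.009]  final-axes [ 0.002 -0.009 -0.009] turn units [ 0.045 -0.005  0.064]
```

Fz is 20 N and the TCP is at 0.2546 (contact was expected at about 0.263), so the cap is bottomed. Holding it, with a picture, then letting go.

```bash
python3 -m crank '0 0 0.04 0 0 0 0; 0 0 0.04 0 0 0 0; 0 0 0.04 0 0 0 0; 0 0 0.04 0 0 0 0; 0 0 0.04 0 0 0 0; 0 0 0.04 0 0 0 0; 0 0 0.04 0 0 0 0; 0 0 0.04 0 0 0 0; 0 0 0.04 0 0 0 0; 0 0 0.04 0 0 0 0'; python3 plan.py 0.438 -0.443 0.255 0; python3 - <<'E'
from h import *
p,d=camera('scene');crop(p,160,260,60,170,7,'pics/s_m2.png')
E
python3 -m crank '0 0 -0.1 0 0 0 0; 0 0 -0.2 0 0 0 0; 0 0 -0.3 0 0 0 0; 0 0 -0.5 0 0 0 0; 0 0 -0.6 0 0 0 0; 0 0 -0.3 0 0 0 0; -0.7 0 0 0 0 0 0; -0.8 -0.3 0 0 0 0 0; -0.8 -0.3 0 0 0 0 0; 0 0 0 0 0 0 0'; python3 plan.py
python3 - <<'E'
from h import *
np.set_printoptions(precision=4,suppress=True)
p,d=camera('scene');np.savez('/tmp/s_e.npz',p=p,d=d);cv2.imwrite('pics/s_e.png',cv2.resize(p[:,:,::-1],(800,600),interpolation=cv2.INTER_CUBIC))
Q=cloud('scene',d).reshape(-1,3)
k=(Q[:,2]>.17)&(Q[:,2]<.21)&(abs(Q[:,0]-.438)<.014)&(abs(Q[:,1]+.443)<.014);print('cap z scene',k.sum(),np.median(Q[k,2]),np.percentile(Q[k,2],90))
s=np.load('/tmp/s_d1.npz');Q=cloud('scene',s['d']).reshape(-1,3)
k=(Q[:,2]>.17)&(Q[:,2]<.21)&(abs(Q[:,0]-.438)<.014)&(abs(Q[:,1]+.443)<.014);print('before',k.sum(),np.median(Q[k,2]),np.percentile(Q[k,2],90))
p,d=camera('top');cv2.imwrite('pics/t_e.png',cv2.resize(p[:,:,::-1],(800,600),interpolation=cv2.INTER_CUBIC))
P=cloud('top',d).reshape(-1,3)
k=(P[:,2]>.17)&(P[:,2]<.21)&(abs(P[:,0]-.438)<.012)&(abs(P[:,1]+.443)<.012);print('cap z top',k.sum(),np.median(P[k,2]) if k.any() else '')
for n,y in (('paddle',-.0263),('brush',-.0883),('spatula',-.1503)):
    k=(abs(P[:,0]-.579)<.014)&(abs(P[:,1]-y)<.003)&(P[:,2]<.09); print(n,k.sum(),P[k,2].mean())
E
```

```text
clock: 51.55
position: [0.4375, -0.4428, 0.2547]
ee_rot: [1.0, 0.004, 0.003, 0.007]
ft_force: [-5.2, 4.4, 14.5]
grip_width: -0.003
t 51.55 pos [ 0.438 -0.443  0.255] yaw 0.47 F [-5.213  4.427 14.506] grip mm -0.2 tilt [ 0.335 -0.786]
shift units now-axes [ 0.011  0.005 -0.007]  final-axes [ 0.011  0.005 -0.007] turn units [ 0.098 -0.042  0.059]
clock: 52.6
position: [0.3422, -0.4173, 0.3377]
ee_rot: [1.0, 0.005, 0.003, 0.006]
ft_force: [0.6, -1.5, 0.8]
grip_width: 0.002
t 52.6 pos [ 0.342 -0.417  0.338] yaw 0.56 F [ 0.572 -1.451  0.766] grip mm 0.1 tilt [ 0.333 -0.733]
cap z scene 35 0.18939145649527034 0.19144942194316225
before 39 0.1885663464386077 0.19172345320422002
cap z top 61 0.18938178025461228
paddle 16 0.05469025471288712
brush 16 0.05414568312563915
spatula 16 0.053587177696296756
```

View pics/s_m2.png

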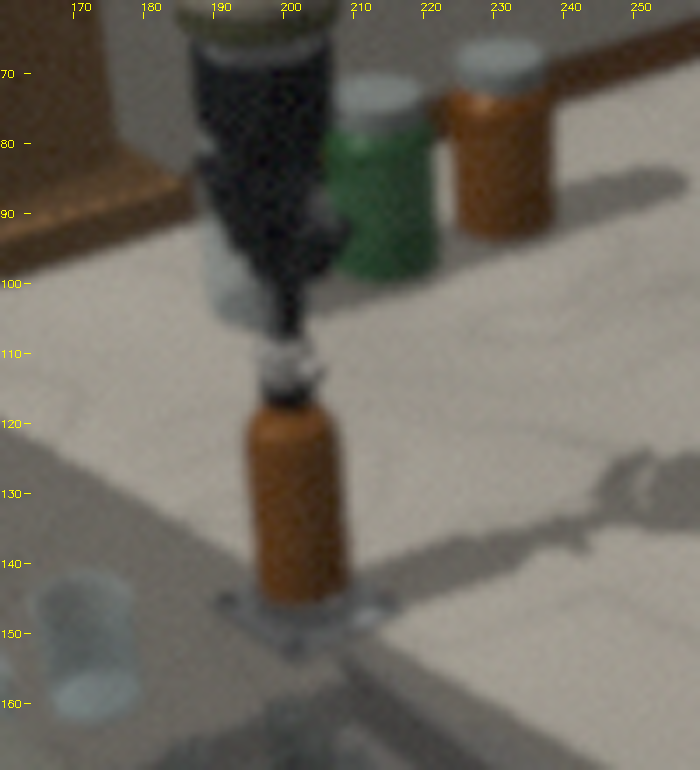

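View pics/s_e.png

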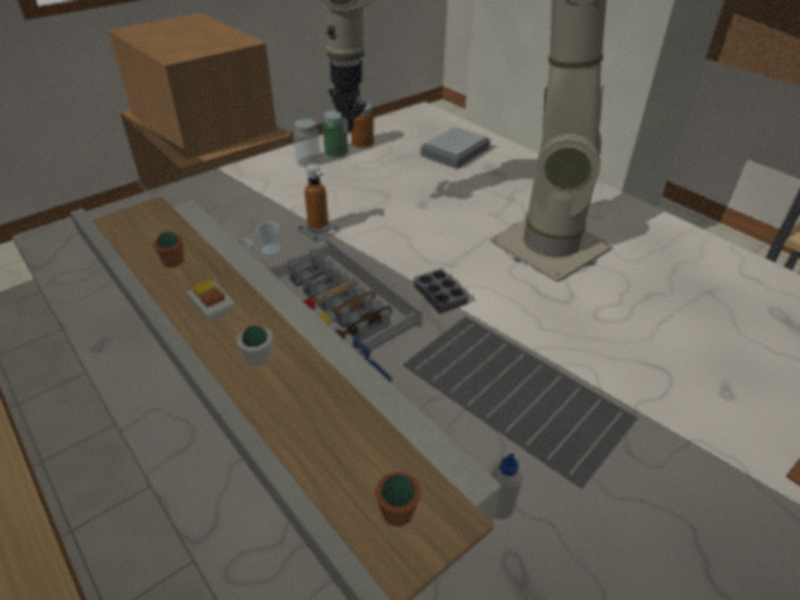

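View pics/t_e.png

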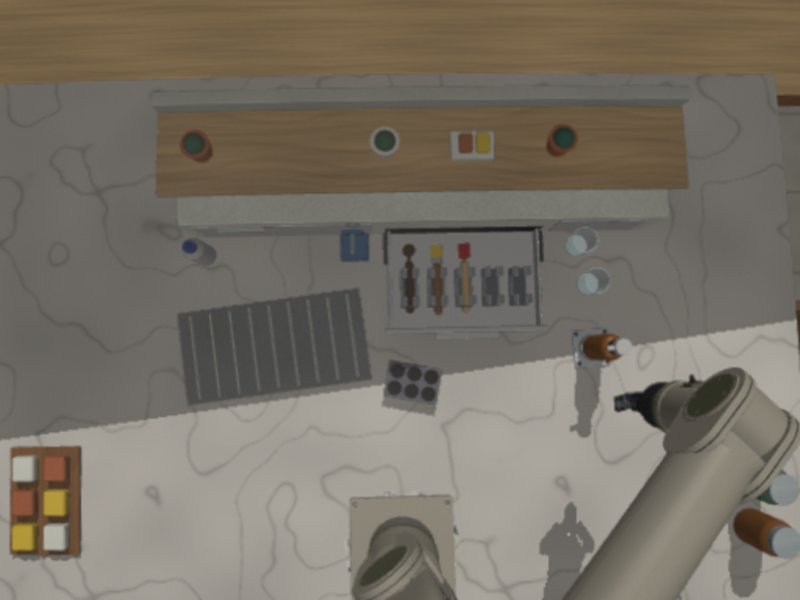

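The pressed picture shows the cap at (199,112), down on a shorter collar. After release it reads 0.189 again, as before. Tools, rest, mold, beakers and squeeze bottle are all in place, and the arm is clear. Handing in.

```bash
python3 -m crank '0 0 0 0 0 0 0; 0 0 0 0 0 0 0; 0 0 0 0 0 0 0; 0 0 0 0 0 0 0; 0 0 0 0 0 0 0; 0 0 0 0 0 0 0; 0 0 0 0 0 0 0; 0 0 0 0 0 0 0; 0 0 0 0 0 0 0; 0 0 0 0 0 0 0'; python3 -c "from workcell import hand_in; print(hand_in())"
```

```text
clock: 53.7
position: [0.3489, -0.417, 0.3365]
ee_rot: [1.0, 0.008, 0.004, 0.005]
ft_force: [-0.4, -0.3, 0.0]
grip_width: -0.0
the job is handed in; nothing more can be done
None
```

The soap bench is cleared and handed in at about 54 s of the 210 s allowed; no verdict was reported.

- **Spoon rest:** I hung it by its eye on the peg, dish facing outwards. Its lowest point reads about 26 mm above the counter.
- **Tools:** Only the paddle, brush and spatula were on the mat. They are in clips 5, 4 and 3, heads towards the cabinet. In the last pictures their handle tops read 54–55 mm above the counter, where 55 mm is fully seated. The middles of the handles are within about 5 mm of the clip centres; the brush is the furthest off, towards the robot.
- **Mister:** With all of that in place, I pressed the cap down until it stopped and held it for more than a second at 14–20 N. It sprang back to its starting height of about 189 mm.
- **Left alone:** The mold, beakers and squeeze bottle look unmoved in the pictures, and the arm ended clear of everything.

**Check that disagreed:** The scene camera's depth gave noisier, lower heights for the handle middles (43–51 mm), probably because it also picked up points beside the handles. Its readings at the handle ends (about 57 mm) agree with the top camera.

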